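Take out the fume cleaner's spent filter and set its reminder dial

ROBOT

A 7-joint arm with a two-finger parallel gripper is mounted at the origin on the work surface. World frame = base frame: x ahead of the robot, y to its left, z up, the work surface at z = 0. Lengths are in m, angles in rad, forces in N, time in s.
With the tool pointing down it reaches from about 0.425 to 0.875 m from the base axis. Payload 8.4 kg.
Tool frame: the origin (TCP) lies at the very end of the fingers, on their centre line; the grasp point (between the pads) lies 19 mm behind it; z points along the fingers, x is the direction in which the jaws open and shut, and the axes are right-handed (so a half turn about z gives the same grasp; the last joint's range is limited). The gripper opens to 87 mm and grips with 3 to 60 N. Pads are 19 mm wide; open, the fingers measure 117 mm over their backs; the gripper's body (75 mm by 190 mm) begins 51 mm behind the grasp point.
Start: joints at [-1.433, 0.333, 0.04, 1.465, -0.013, 1.343, -0.059], TCP at [0.152, 0.632, 0.223] pointing down, gripper open.
Joint ranges: [-2.58, 2.58], [-0.38, 2.09], [-1.3, 1.39], [0.25, 2.4], [-1.5, 4.64], [0.08, 2.09], [-2.65, 2.65]. Speed limits (rad/s): [2.22, 2.22, 2.79, 2.79, 3.14, 3.14, 3.14].

INTERFACE

Orientations are given as a unit quaternion [w, x, y, z].
In Python, from plant import robot, cams gives the robot as it stands.
- The arm moves only by the tool servo_tool, never from a script. Its argument "deltas" is a list of rows, each an object with "travel": the shift along the tool's x, y, z in units of 0.03 m (1.0 is 0.03 m), a list of three; "turn": the turn, a rotation vector about the tool's x, y, z in units of 0.15 rad (1.0 is 0.15 rad), a list of three. In form: [{"travel": [x, y, z], "turn": [rx, ry, rz]}, ...]. A call has exactly 8 rows; each row shifts and turns the commanded pose from where the row before left it, along the tool's axes as they then stand; what a row does not reach is not made up. A row lasts 1/10 s, in which the tool goes at most 50 mm and 8.59 degrees, less where a joint would pass 70% of its speed; a pose out of reach is approached as far as the arm can. A call with a number of a shift or a turn outside -1 to 1 is refused whole. A call with a gripper value outside its range is refused whole. "gripper" is the finger opening in mm, from 0 to 87, set as the call begins (left out, the last holds). The fingers move at their own pace and stop on an object; "squeeze" is the grip in N (left out, the last holds). Time passes only in rows, so rows that do not move let the fingers close, or fill a call up. It gives the time, the measured TCP pose, the force and the opening at its end, in the units of the state.
- robot.read_state(): the state, without advancing time (a new reading comes with each control period).
- cams.read_camera(name): name is "side" or "top"; returns a dict with "image" (384x512x3 uint8, blue, green, red), "range_z" (384x512 float32, m along the optical axis (not along the pixel's ray), 0 where there is no reading), "vertical_fov" (degrees; the focal length in pixels is half the picture's height over the tangent of half this angle, whatever the lens; pixels are square), "cx", "cy" (the principal point, pixels), "eye" and "rotation" of the camera in the world. Camera axes: x right, y down, z forward; pixel columns grow to the right and rows downward; lengths in m; the calibration is good to about 2 mm. A picture is of the moment at which its call begins.
- robot.hand_in(): hands the job in, once; it reports no verdict.
The state is a dict: "t": time; "q": joint angles; "joint_velocities": joint speeds; "tau": joint torques, N m; "position": TCP position; "tool_rot": TCP orientation; "wrist_force": force on the tool from outside, world axes, zero at the start; "wrist_torque": the same for the moment, N m; "gripper_width": finger opening in m.
Only numpy, scipy, OpenCV 4.12 (cv2) and the standard library are available. Lean on these libraries where they do the work, as an engineer would, in place of code of your own. Each camera call takes 0.05 s, during which the arm holds its last target.

TASK

Take the pin tool out of its stand, hold the cleaner's recessed release down with it, push the filter slide all the way out with the pin, and put the pin tool back in its stand. Then lift the old filter cassette out of the slide into the open metal tub, and last turn the reminder dial click by click to mark 8 (the third long mark). Leave the slide out, let go of everything, and do not disturb the other things on the counter.

Things in the scene. Friction and masses are not known exactly. Their poses are not given: they have to be found in the camera images.
- cleaner: Fume cleaner: low grey enamel box, fixed, 220 x 280 x 60 mm (x -90 to +130, y -140 to +140 mm of its origin on the counter). Its -x side is the front; the slide comes out there. On its deck: front right (y = -75 mm) the filter bay, a hood over x -42 to +50, y -121 to -29 mm, 120 mm above the counter, open in front; front left the dial (x = -20, y = +75 mm). Carries slide, release and dial.
- slide (a joint): Filter slide, a grey tray 120 x 72 mm; its front ledge (40 x 70 mm, top 84 mm above the counter) stands out before the hood. 0 = fully in, 0.08 m = out at its end stop, growing along the cleaner's -x. Latched at 0 until the release is held down, then slides with about 2 N and stays where left. After some 12 mm the release may come up again without hindering it.
- release (a joint): The recessed release: a black button 14 mm across at the bottom of the round hole in the slide's front ledge. 0 = up, 0.005 m = pressed fully down (about 4 N); the latch is free from 0.0037 m. Press it before pushing sideways: a pushed latch binds a little. Springs back.
- recess (a point): Centre of the mouth of the recess hole in the slide's ledge, 84 mm above the counter; moves with the slide. The hole is 15 mm across with upright walls; the button's top lies 8 mm below the mouth (13 mm when pressed). Same axes as the cleaner.
- pocket (a point): Centre of the floor of the slide's pocket, 65 mm above the counter, 60 mm behind (+x of) the recess; moves with the slide. The pocket is 68 x 64 mm with walls 12 mm high and holds the cassette loosely; the hood covers it while the slide is in.
- dial (a joint): Reminder dial, black; radians, growing clockwise seen from above, 0 to 4.189 between stops. Clicks every 20 degrees: mark n = n x 0.349 rad, mark 8 = 2.793; let go, it settles into the nearest (peak about 0.1 N m). At mark 0 the pointer points to the cleaner's front (-x); 13 ticks (0 to 12) run clockwise from there, 0, 4, 8 and 12 longer. Starts on one of marks 1 to 4.
- dial_grip (a point): Point on the dial's axis inside its grip bar, 98 mm above the counter. The bar is 50 mm long, 14 mm wide, from 72 to 108 mm above the counter, on a disc 52 mm across. The bar lies along this frame's x axis; the frame turns with the dial.
- dial_pointer (a point): The end of the grip bar, on its top, that has the thin white pointer line; 25 mm from the dial's axis, 108 mm above the counter.
- cassette: Spent filter cassette, grey plastic, loose, 90 g: slab 64 x 60 x 14 mm with an upright pull tab on its middle, 12 mm thick (x), 36 mm wide (y), from 14 to 44 mm above its underside. Origin at the centre of its underside. Starts in the slide's pocket under the hood; lifts straight up once the slide is out.
- pin: Pin tool, loose, 50 g, upright in its stand: steel pin 6 mm thick reaching 45 mm below a collar 24 mm across and 4 mm thick; above it a square wooden handle 16 x 16 mm from 49 to 109 mm above the tip. Origin at the pin's tip, z up along the handle, x and y square to the handle's faces.
- stand: Fixed wooden block 70 x 70 x 55 mm for the pin tool, origin on the counter.
- stand_hole (a point): Centre of the mouth of the block's hole, on its top, 55 mm above the counter: 12 mm across with a 3 mm chamfer, 50 mm deep. The collar rests on the block when the pin is in, its tip 45 mm below the mouth.
- tub: Fixed open aluminium tub for waste, 140 x 140 mm outside, walls 4 mm thick and 55 mm high, floor about 4 mm. Origin on the counter at its centre.
- spice: Bystander: small glass spice jar, 40 mm across, 60 mm tall, on the rear left of the cleaner's deck. Origin under it.
- mug: Bystander: white mug, 80 mm across, 90 mm tall.
- bowl: Bystander: blue bowl, 100 mm across, 50 mm tall, near the robot.
- oil: Bystander: green glass bottle, 60 mm across, 200 mm tall.
- tin: Bystander: tin can, 70 mm across, 100 mm tall.
- brush: Bystander: wooden brush, 200 mm long, lying near the robot.
Things that resemble listed ones, but are neither listed nor needed, are in the scene too. Of the things that look like the pin, the middle-sized one is meant.

How it is judged:
By the outcome, as a careful person would: the job done as asked, in the order asked, and still so for the second after the job is handed in, with the robot touching nothing.
It also fails if it takes over 72 s, if anything falls off the work surface, if the arm or the gripper's body presses on something with over 40 N, if the wrist force passes 120 N, or if a joint passes its speed limit or range.

## Working session

There is one attempt and no reset: what is moved stays moved. The work goes in short steps, Python scripts to look and compute and a tool call to move; the robot and the scene stay as the last step left them, time stands still between calls to the robot, and variables do not carry over. Pictures are saved under pics/ and viewed, and the job is handed in when it is done.

Besides the shell and the picture viewer there is one more tool, called after "Emit:" by a JSON object that holds its "fn" and its "kwargs". servo_tool: Moves the arm, as the interface text tells. Its arguments: {"type":"object","properties":{"deltas":{"type":"array"},"gripper":{"type":"number"},"squeeze":{"type":"number"}},"required":["deltas"]}

```bash
ls; mkdir -p pics
python3 - <<'E'
from plant import robot, cams
import cv2,numpy as np
s=robot.read_state(); print({k:np.round(v,3) for k,v in s.items()})
for n in ("top","side"):
    c=cams.read_camera(n); cv2.imwrite(f"pics/{n}0.png",c["image"]); np.savez(f"{n}0.npz",**c)
    print(n,c["vertical_fov"],c["cx"],c["cy"],c["eye"],np.round(c["rotation"],3).tolist())
E
```

```text
pics
{'t': np.float64(0.0), 'q': array([-1.433,  0.334,  0.04 ,  1.466, -0.013,  1.343, -0.059]), 'joint_velocities': array([-0.   ,  0.001, -0.001, -0.001,  0.001,  0.   , -0.001]), 'tau': array([-0.0000e+00, -6.5635e+01,  1.3350e+00, -4.0380e+01, -6.0000e-02,
        4.5000e-02,  0.0000e+00]), 'position': array([0.152, 0.631, 0.222]), 'tool_rot': array([ 0.001,  0.786,  0.619, -0.001]), 'wrist_force': array([ 0.159, -0.298,  0.481]), 'wrist_torque': array([ 0.033, -0.03 ,  0.011]), 'gripper_width': np.float64(0.087)}
top 57.936539782529756 255.67136727738267 194.43862361016468 [ 0.38240821 -0.01830707  1.14027415] [-0.058, 0.71, -0.699, 0.068]
side 55.912086035436474 254.915665325104 187.62335802634723 [ 0.13601797 -0.67439474  0.61040317] [-0.457, 0.838, -0.267, 0.134]
```

View pics/top0.png

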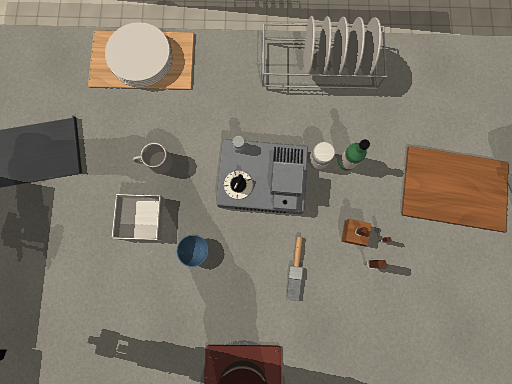

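View pics/side0.png

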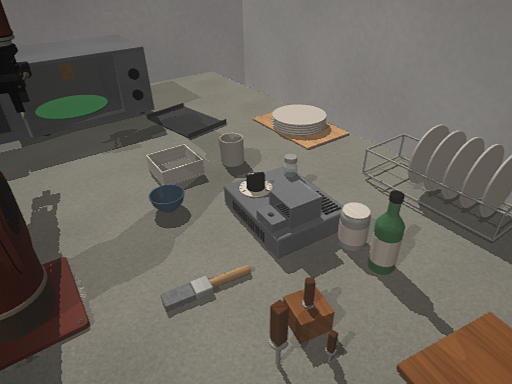

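```bash
cat > h.py <<'E'
import numpy as np,cv2
from scipy.spatial.transform import Rotation as R
def Rm(q): return R.from_quat([q[1],q[2],q[3],q[0]]).as_matrix()
def par(c):
    f=192/np.tan(np.radians(float(c["vertical_fov"]))/2); return f,float(c["cx"]),float(c["cy"]),Rm(c["rotation"]),np.array(c["eye"])
def cloud(c):
    f,cx,cy,M,e=par(c); v,u=np.mgrid[0:384,0:512]; z=c["range_z"]
    p=np.stack([(u-cx)/f*z,(v-cy)/f*z,z],-1)@M.T+e; p[z==0]=np.nan; return p
def proj(c,P):
    f,cx,cy,M,e=par(c); p=(np.atleast_2d(P)-e)@M; return np.stack([p[:,0]/p[:,2]*f+cx,p[:,1]/p[:,2]*f+cy],-1)
def onplane(c,u,v,z):
    f,cx,cy,M,e=par(c); d=M@np.array([(u-cx)/f,(v-cy)/f,1]); return e+d*(z-e[2])/d[2]
def crop(c,x0,y0,x1,y1,s,name):
    i=cv2.resize(c["image"][y0:y1,x0:x1],None,fx=s,fy=s,interpolation=cv2.INTER_CUBIC); cv2.imwrite(name,i)
E
python3 - <<'E'
from h import *
t=np.load("top0.npz"); s=np.load("side0.npz")
for c in (t,s):
    p=cloud(c); print(par(c)[0],par(c)[3])
P=cloud(t); 
for n,(u,v) in dict(deckedge=(230,205),hood=(290,182),ledge=(285,202),dial=(238,184),stand=(350,238),pinhandle=(361,231),counter=(250,240),tub=(138,220),tubrim=(116,215),big=(377,264),small=(386,240)).items(): print(n,np.round(P[v,u],3))
S=cloud(s)
for n,(u,v) in dict(pintop=(309,281),standtop=(295,300),dial=(256,180),counter=(250,330),hood=(290,195)).items(): print(n,np.round(S[v,u],3))
crop(t,205,125,330,225,6,"pics/t_cl.png"); crop(s,215,150,350,255,5,"pics/s_cl.png")
crop(t,330,210,410,280,8,"pics/t_pin.png"); crop(s,250,260,360,375,5,"pics/s_pin.png")
E
```

```text
346.8300059566966 [[ 0.0143928  -0.98419432  0.17650603]
 [-0.9997811  -0.01684598 -0.01240788]
 [ 0.01518519 -0.17628881 -0.98422135]]
361.76877245852125 [[ 0.8218938  -0.32441903  0.46823378]
 [-0.56931703 -0.44010743  0.69439439]
 [-0.01920159 -0.83729191 -0.54641885]]
deckedge [0.541 0.048 0.058]
hood [ 0.605 -0.134  0.123]
ledge [ 0.551 -0.123  0.076]
dial [0.599 0.023 0.106]
stand [ 0.444 -0.329  0.054]
pinhandle [ 0.462 -0.344  0.116]
counter [ 0.436 -0.016 -0.001]
tub [0.495 0.35  0.006]
tubrim [0.506 0.408 0.043]
big [ 0.367 -0.377  0.146]
small [ 0.438 -0.433  0.076]
pintop [ 0.461 -0.356  0.119]
standtop [ 0.451 -0.335  0.055]
dial [0.608 0.019 0.088]
counter [ 0.365 -0.306  0.001]
hood [ 0.605 -0.128  0.12 ]
```

View pics/t_cl.png

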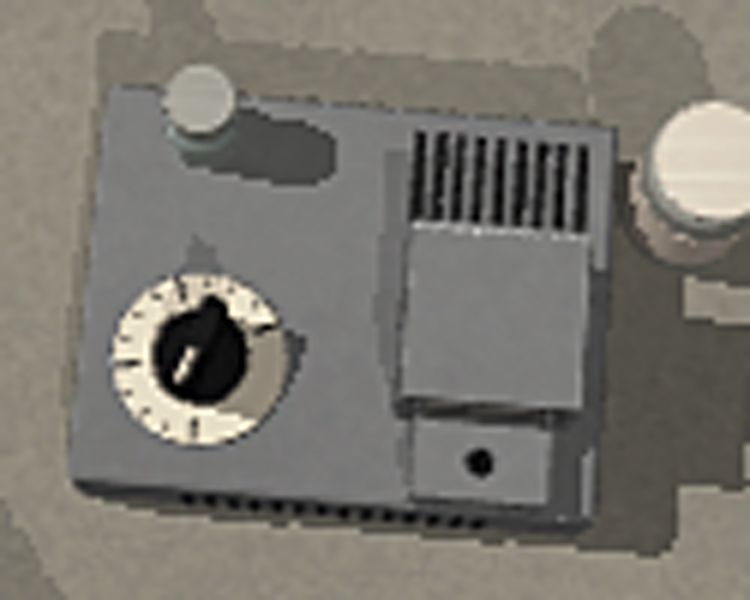

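View pics/s_cl.png

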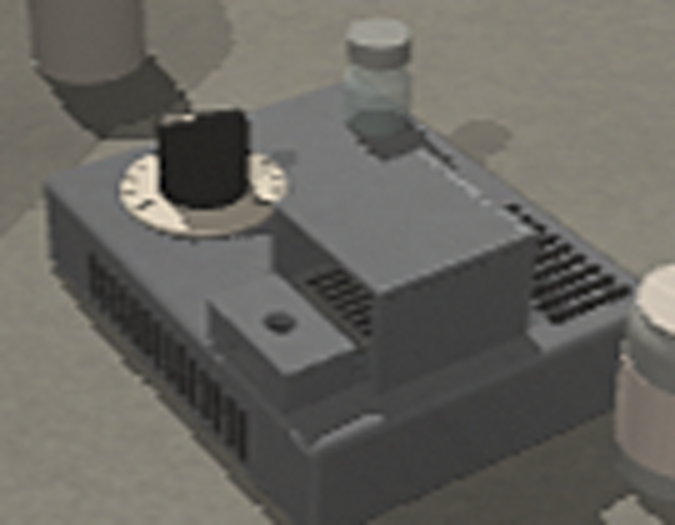

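View pics/t_pin.png

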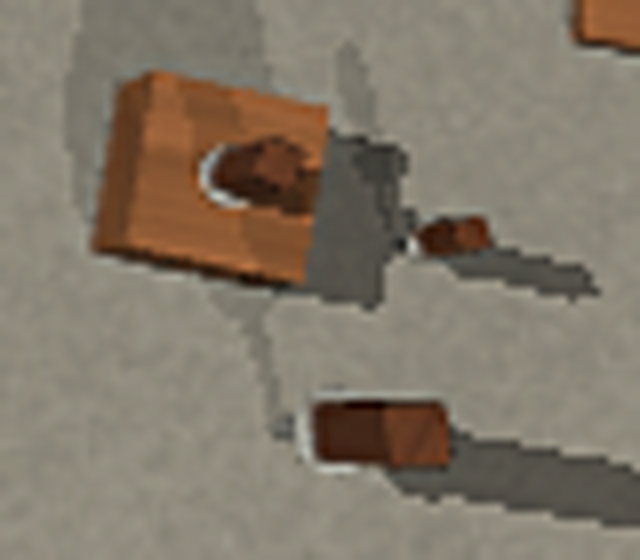

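View pics/s_pin.png

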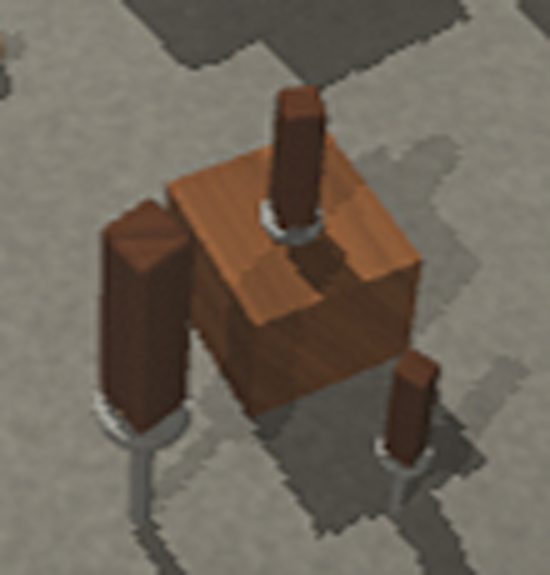

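```bash
cat >> h.py <<'E'
def tri(cs,uvs):
    from scipy.optimize import least_squares
    r=least_squares(lambda P:np.concatenate([proj(c,P)[0]-np.array(uv) for c,uv in zip(cs,uvs)]),[0.5,0,0.08])
    return r.x,r.fun
E
python3 - <<'E'
from h import *
t=np.load("top0.npz"); s=np.load("side0.npz")
def U(p,x0,y0,k): return ((p[0]+.5)/k-.5+x0,(p[1]+.5)/k-.5+y0)
T=lambda p:U(p,205,125,6); S=lambda p:U(p,215,150,5)
Tp=lambda p:U(p,330,210,8); Sp=lambda p:U(p,250,260,5)
for n,a,b in [("recess",T((480,463)),S((280,322)))]:
    x,f=tri((t,s),(a,b)); print(n,x.round(4),f.round(2),a,b, onplane(t,*a,.084).round(4),onplane(s,*b,.084).round(4))
# cleaner: deck corners on z=.06 (top)
for n,p in dict(FL=(70,482),RL=(108,86),RR=(617,127),FR=(590,520)).items(): print(n,onplane(t,*T(p),.06).round(4))
for n,p in dict(FL=(45,188),FR=(315,450)).items(): print("s",n,onplane(s,*S(p),.06).round(4))
for n,p in dict(hRL=(415,225),hRR=(590,237),hFR=(583,410),hFL=(398,395)).items(): print(n,onplane(t,*T(p),.12).round(4))
# dark thresholds of hole
for c,(x0,y0,x1,y1) in ((t,(278,196,293,209)),(s,(264,208,278,221))):
    g=cv2.cvtColor(c["image"],cv2.COLOR_BGR2GRAY)[y0:y1,x0:x1].astype(int); print(g)
P=cloud(t);S_=cloud(s)
for nm,p in (("top",P),("side",S_)):
  for lo,hi,nn in ((.1145,.1255,"handle top"),(.051,.059,"stand top")):
    m=(p[...,2]>lo)&(p[...,2]<hi)&(abs(p[...,0]-.455)<.06)&(abs(p[...,1]+.345)<.06)
    q=p[m][:,:2].astype(np.float32); r=cv2.minAreaRect(q); print(nm,nn,m.sum(),r)
E
```

```text
recess [ 0.5515 -0.1218  0.0833] [ 0.16 -0.29 -0.25  0.06] (284.5833333333333, 201.75) (270.6, 214.0) [ 0.5504 -0.1212  0.084 ] [ 0.5516 -0.1226  0.084 ]
FL [0.5406 0.0915 0.06  ]
RL [0.7578 0.0784 0.06  ]
RR [ 0.74  -0.198  0.06 ]
FR [ 0.525  -0.1812  0.06  ]
s FL [0.5383 0.0789 0.06  ]
s FR [ 0.5259 -0.1837  0.06  ]
hRL [ 0.6663 -0.0847  0.12  ]
hRR [ 0.6617 -0.1736  0.12  ]
hFR [ 0.5724 -0.1692  0.12  ]
hFL [ 0.5784 -0.0767  0.12  ]
[[129 131 129 130 130 133 136 137 137 137 138 136 117 116 117]
 [127 125 126 127 127 128 129 129 127 129 129 127 128 129 129]
 [125 126 125 125 127 130 130 131 130 128 126 126 125 126 126]
 [126 124 125 125 129 135 112 109 127 130 127 127 126 126 127]
 [126 124 126 131 121  66  24   0  67 128 129 125 127 129 128]
 [126 126 127 134  79  16   3  15  24 103 127 128 128 129 127]
 [125 126 128 134  96  28   3  17   5 110 130 131 128 127 127]
 [126 126 126 131 125  52  11  11  25 113 130 130 127 127 125]
 [127 127 127 127 133 128  94  66 124 133 129 127 127 125 126]
 [125 125 124 123 127 130 134 137 133 130 126 126 125 124 125]
 [127 125 127 126 127 128 129 
[... 736 characters left out ...]
 120 120 119]
 [ 69  97 120 124 121 120 122 122 121 121 119 120 120 119]
 [ 67  67  96 119 120 118 117 117 117 117 117 117 118 118]
 [ 70  68  68  96 118 121 119 117 116 117 117 119 120 120]]
top handle top 33 ((0.46418237686157227, -0.35355570912361145), (0.01590556651353836, 0.015630701556801796), 65.48526763916016)
top stand top 398 ((0.46437716484069824, -0.35358867049217224), (0.07072179764509201, 0.0707474797964096), 78.67688751220703)
side handle top 71 ((0.46422022581100464, -0.3543516993522644), (0.017874080687761307, 0.01526680774986744), 58.106563568115234)
side stand top 995 ((0.4645759165287018, -0.3544217348098755), (0.07240024209022522, 0.07161864638328552), 78.07357025146484)
```

Run:
```python
from h import *
from scipy.optimize import minimize
t=np.load("top0.npz"); s=np.load("side0.npz")
Pt,Ps=cloud(t),cloud(s)
for nm,p in (("top",Pt),("side",Ps)):
  for lo,hi,nn,b in ((.056,.064,"deck",(.5,.78,-.24,.13)),(.116,.124,"hood",(.55,.69,-.2,-.06)),(.080,.088,"ledge",(.5,.575,-.17,-.07)),(.103,.112,"dial",(.56,.64,-.02,.06)),(.05,.06,"tubrim",(.38,.6,.25,.45))):
    m=(p[...,2]>lo)&(p[...,2]<hi)&(p[...,0]>b[0])&(p[...,0]<b[1])&(p[...,1]>b[2])&(p[...,1]<b[3])
    q=p[m][:,:2].astype(np.float32)
    if len(q)>3:
        r=cv2.minAreaRect(q); print(nm,nn,m.sum(),np.round(r[0],4),np.round(r[1],4),round(r[2],2),"z",np.median(p[m][:,2]).round(4), "mean",q.mean(0).round(4))
# handle yaw from side cloud: points z .06-.118 near pin; fit square
for nm,p in (("top",Pt),("side",Ps)):
    m=(p[...,2]>.065)&(p[...,2]<.118)&(abs(p[...,0]-.464)<.02)&(abs(p[...,1]+.354)<.02)
    q=p[m][:,:2]
    best=None
    for a in np.radians(np.arange(0,90,2)):
        for cx in np.arange(-.003,.0031,.001):
            for cy in np.arange(-.003,.0031,.001):
                d=q-[.4643+cx,-.354+cy]; l=d@np.array([[np.cos(a),-np.sin(a)],[np.sin(a),np.cos(a)]])
                e=np.mean(np.minimum(abs(abs(l).max(1)-.008),.004))
                if best is None or e<best[0]: best=(e,np.degrees(a),cx,cy)
    print(nm,len(q),best)
```

```text
top deck 3456 [ 0.6395 -0.0734] [0.3217 0.2195] 86.01 z 0.061 mean [ 0.648  -0.0371]
top hood 848 [ 0.6205 -0.1263] [0.0926 0.0926] 86.91 z 0.1208 mean [ 0.6197 -0.1259]
top ledge 260 [ 0.5527 -0.1237] [0.0748 0.0447] 85.68 z 0.085 mean [ 0.5509 -0.1207]
top dial 75 [0.6072 0.025 ] [0.0144 0.0489] 64.67 z 0.1091 mean [0.6072 0.0248]
top tubrim 282 [0.5013 0.3415] [0.1413 0.1401] 89.3 z 0.0555 mean [0.5045 0.3436]
side deck 2233 [ 0.6401 -0.0745] [0.3227 0.2201] 85.99 z 0.0598 mean [ 0.6292 -0.067 ]
side hood 865 [ 0.6211 -0.1275] [0.093  0.0937] 85.52 z 0.1197 mean [ 0.6186 -0.1305]
side ledge 325 [ 0.5509 -0.1279] [0.083 0.044] 89.93 z 0.0834 mean [ 0.5503 -0.1246]
side dial 66 [0.6066 0.0238] [0.0155 0.0478] 63.01 z 0.1071 mean [0.6055 0.0225]
side tubrim 218 [0.502  0.3401] [0.1438 0.141 ] 88.85 z 0.0531 mean [0.499  0.3336]
top 42 (np.float64(0.0005054847214148126), np.float64(62.0), np.float64(0.0), np.float64(0.0))
side 224 (np.float64(0.0006719919396108632), np.float64(64.0), np.float64(0.001), np.float64(0.0))
```

```bash
cat >> h.py <<'E'
def ax(psi): return np.array([[np.cos(psi),np.sin(psi),0],[np.sin(psi),-np.cos(psi),0],[0,0,-1]])
def pose(s):
    M=Rm(s["tool_rot"]); return np.array(s["position"]),np.degrees(np.arctan2(M[1,0],M[0,0])),M
def plan(p,psi,wps,vmax=.048,cmax=.03,tmax=8.5):
    """wps: list of (x,y,z,yawdeg,speedfrac); greedy rows; returns rows as text"""
    rows=[];p=np.array(p,float)
    for w in wps:
        tgt=np.array(w[:3]);ty=w[3];sf=w[4] if len(w)>4 else 1
        while np.linalg.norm(tgt-p)>2e-4 or abs(ty-psi)>.1:
            d=ax(np.radians(psi))@(tgt-p); k=max(np.abs(d).max()/(cmax*sf),np.linalg.norm(d)/(vmax*sf),1)
            kt=max(abs(ty-psi)/tmax/sf,1); tr=np.round(d/k/.03,2); tu=np.round(-np.radians((ty-psi)/kt)/.15,2)
            p=p+ax(np.radians(psi)).T@(tr*.03); psi-=np.degrees(tu*.15)
            rows.append((tr.tolist(),float(tu)))
            if len(rows)>200: break
    for i,(a,b) in enumerate(rows):
        if i%8==0: print("--")
        print('{"travel":%s,"turn":[0,0,%s]}'%(a,b),end=",\n")
    print(len(rows),p.round(4),round(psi,2))
E
python3 - <<'E'
from h import *
from plant import robot
s=robot.read_state();p,psi,M=pose(s);print(p,psi)
plan(p,psi,[(.40,.50,.23,30),(.56,.25,.23,-20),(.57,-.1,.23,-27),(.4643,-.354,.19,-27)])
t=np.load("top0.npz")
P=cloud(t)
for n,(u,v) in dict(mug=(153,150),bowl=(193,250),tin=(323,150),oil=(364,145),jar=(238,141),brush=(297,265)).items(): print(n,P[v,u].round(3))
E
```

```text
[0.15244205 0.63142779 0.22172191] 76.42793741752867
--
{"travel":[-0.26, 1.0, -0.03],"turn":[0,0,0.99]},
{"travel":[-0.1, 1.0, -0.03],"turn":[0,0,0.99]},
{"travel":[0.05, 1.0, -0.03],"turn":[0,0,0.99]},
{"travel":[0.2, 1.0, -0.03],"turn":[0,0,0.99]},
{"travel":[0.36, 1.0, -0.03],"turn":[0,0,0.99]},
{"travel":[0.53, 1.0, -0.03],"turn":[0,0,0.45]},
{"travel":[0.62, 1.0, -0.04],"turn":[0,0,0.0]},
{"travel":[0.62, 1.0, -0.03],"turn":[0,0,0.0]},
--
{"travel":[0.39, 0.62, -0.03],"turn":[0,0,0.0]},
{"travel":[0.05, 1.0, 0.0],"turn":[0,0,0.99]},
{"travel":[0.2, 1.0, 0.0],"turn":[0,0,0.99]},
{"travel":[0.36, 1.0, 0.0],"turn":[0,0,0.99]},
{"travel":[0.53, 1.0, 0.0],"turn":[0,0,0.99]},
{"travel":[0.74, 1.0, 0.0],"turn":[0,0,0.99]},
{"travel":[1.0, 1.0, 0.0],"turn":[0,0,0.87]},
{"travel":[1.0, 0.76, 0.0],"turn":[0,0,-0.0]},
--
{"travel":[1.0, 0.77, 0.0],"turn":[0,0,-0.0]},
{"travel":[0.4, 0.3, 0.0],"turn":[0,0,-0.0]},
{"travel":[0.4, 1.0, 0.0],"turn":[0,0,0.81]},
{"travel":[0.54, 1.0, 0.0],"turn":[0,0,0.0]},
{"travel":[0.55, 1.0, 0.0],"turn":[0,0,0.0]},
{"travel":[0.54, 1.0, 0.0],"turn":[0,0,0.
[... 296 characters left out ...]
.17, 0.31, 0.0],"turn":[0,0,0.0]},
{"travel":[0.08, 1.0, 0.15],"turn":[0,0,0.0]},
{"travel":[0.08, 1.0, 0.15],"turn":[0,0,0.0]},
{"travel":[0.08, 1.0, 0.15],"turn":[0,0,0.0]},
--
{"travel":[0.07, 1.0, 0.14],"turn":[0,0,0.0]},
{"travel":[0.08, 1.0, 0.15],"turn":[0,0,0.0]},
{"travel":[0.07, 1.0, 0.14],"turn":[0,0,0.0]},
{"travel":[0.08, 1.0, 0.15],"turn":[0,0,0.0]},
{"travel":[0.07, 1.0, 0.14],"turn":[0,0,0.0]},
{"travel":[0.08, 1.0, 0.15],"turn":[0,0,0.0]},
{"travel":[0.01, 0.14, 0.02],"turn":[0,0,0.0]},
39 [ 0.4643 -0.354   0.1899] -26.96
mug [0.723 0.308 0.037]
bowl [0.401 0.167 0.005]
tin [ 0.713 -0.24   0.102]
oil [ 0.698 -0.335  0.204]
jar [0.731 0.025 0.12 ]
brush [ 0.358 -0.167  0.02 ]
```

Candidates for the pin: large loose one (side px 278,335), small loose one (332,342), middle-sized one standing in the wooden block (309,292; top px 361,231). The close crops confirm the last. Moving.

Emit:
{"fn": "servo_tool", "kwargs": {"deltas": [{"travel": [-0.26, 1.0, -0.03], "turn": [0, 0, 0.99]}, {"travel": [-0.1, 1.0, -0.03], "turn": [0, 0, 0.99]}, {"travel": [0.05, 1.0, -0.03], "turn": [0, 0, 0.99]}, {"travel": [0.2, 1.0, -0.03], "turn": [0, 0, 0.99]}, {"travel": [0.36, 1.0, -0.03], "turn": [0, 0, 0.99]}, {"travel": [0.53, 1.0, -0.03], "turn": [0, 0, 0.45]}, {"travel": [0.62, 1.0, -0.04], "turn": [0, 0, 0]}, {"travel": [0.62, 1.0, -0.03], "turn": [0, 0, 0]}], "gripper": 60, "squeeze": 40}}

```text
t: 0.9
position: [0.3814, 0.5098, 0.2298]
tool_rot: [0.0, 0.966, 0.259, -0.0]
wrist_force: [-0.3, 0.1, 1.1]
gripper_width: 0.06
```

Run:
```python
from h import *
from plant import robot
s=robot.read_state();p,psi,M=pose(s);print(p,psi,M.round(3),s["q"].round(2))
```

```text
[0.38138896 0.50980739 0.22976374] 30.033872428363427 [[ 0.866  0.501 -0.   ]
 [ 0.501 -0.866 -0.001]
 [-0.001  0.    -1.   ]] [-1.21  0.31  0.27  1.5  -0.08  1.35 -0.41]
```

Emit:
{"fn": "servo_tool", "kwargs": {"deltas": [{"travel": [0.39, 0.62, -0.03], "turn": [0, 0, 0]}, {"travel": [0.05, 1.0, 0], "turn": [0, 0, 0.99]}, {"travel": [0.2, 1.0, 0], "turn": [0, 0, 0.99]}, {"travel": [0.36, 1.0, 0], "turn": [0, 0, 0.99]}, {"travel": [0.53, 1.0, 0], "turn": [0, 0, 0.99]}, {"travel": [0.74, 1.0, 0], "turn": [0, 0, 0.99]}, {"travel": [1.0, 1.0, 0], "turn": [0, 0, 0.87]}, {"travel": [1.0, 0.76, 0], "turn": [0, 0, 0]}]}}

```text
t: 1.7
position: [0.5322, 0.2931, 0.2307]
tool_rot: [0.0, 0.984, -0.176, -0.0]
wrist_force: [0.8, 0.5, -0.2]
gripper_width: 0.0598
```

Emit:
{"fn": "servo_tool", "kwargs": {"deltas": [{"travel": [1.0, 0.77, 0], "turn": [0, 0, 0]}, {"travel": [0.4, 0.3, 0], "turn": [0, 0, 0]}, {"travel": [0.4, 1.0, 0], "turn": [0, 0, 0.81]}, {"travel": [0.54, 1.0, 0], "turn": [0, 0, 0]}, {"travel": [0.55, 1.0, 0], "turn": [0, 0, 0]}, {"travel": [0.54, 1.0, 0], "turn": [0, 0, 0]}, {"travel": [0.55, 1.0, 0], "turn": [0, 0, 0]}, {"travel": [0.54, 1.0, 0], "turn": [0, 0, 0]}]}}

```text
t: 2.5
position: [0.5654, 0.0469, 0.2308]
tool_rot: [-0.0, 0.973, -0.233, -0.0]
wrist_force: [0.1, -0.1, 1.0]
gripper_width: 0.0594
```

Emit:
{"fn": "servo_tool", "kwargs": {"deltas": [{"travel": [0.55, 1.0, 0], "turn": [0, 0, 0]}, {"travel": [0.54, 1.0, 0], "turn": [0, 0, 0]}, {"travel": [0.55, 1.0, 0], "turn": [0, 0, 0]}, {"travel": [0.54, 1.0, 0], "turn": [0, 0, 0]}, {"travel": [0.17, 0.31, 0], "turn": [0, 0, 0]}, {"travel": [0.08, 1.0, 0.15], "turn": [0, 0, 0]}, {"travel": [0.08, 1.0, 0.15], "turn": [0, 0, 0]}, {"travel": [0.08, 1.0, 0.15], "turn": [0, 0, 0]}]}}

```text
t: 3.3
position: [0.5354, -0.1828, 0.217]
tool_rot: [-0.0, 0.973, -0.232, -0.0]
wrist_force: [0.1, 0.4, 0.4]
gripper_width: 0.0602
```

Run:
```python
from h import *
from plant import robot
s=robot.read_state();p,psi,M=pose(s);print(p,psi,s["q"].round(2))
plan(p,psi,[(.4643,-.354,.18,-27)])
plan((.4643,-.354,.18),-27,[(.4643,-.354,.081,-27)])
```

```text
[ 0.53541436 -0.18283135  0.21703841] -26.865776715474354 [-0.45  0.2   0.81  1.71 -0.15  1.29 -0.08]
--
{"travel":[0.08, 1.0, 0.2],"turn":[0,0,0.02]},
{"travel":[0.08, 1.0, 0.2],"turn":[0,0,-0.0]},
{"travel":[0.08, 1.0, 0.2],"turn":[0,0,-0.0]},
{"travel":[0.08, 1.0, 0.2],"turn":[0,0,-0.0]},
{"travel":[0.07, 1.0, 0.2],"turn":[0,0,-0.0]},
{"travel":[0.08, 1.0, 0.2],"turn":[0,0,-0.0]},
{"travel":[0.01, 0.16, 0.03],"turn":[0,0,-0.0]},
7 [ 0.4643 -0.354   0.1801] -27.04
--
{"travel":[0.0, 0.0, 1.0],"turn":[0,0,-0.0]},
{"travel":[0.0, 0.0, 1.0],"turn":[0,0,-0.0]},
{"travel":[0.0, 0.0, 1.0],"turn":[0,0,-0.0]},
{"travel":[0.0, 0.0, 0.3],"turn":[0,0,-0.0]},
4 [ 0.4643 -0.354   0.081 ] -27.0
```

Emit:
{"fn": "servo_tool", "kwargs": {"deltas": [{"travel": [0.08, 1.0, 0.2], "turn": [0, 0, 0]}, {"travel": [0.08, 1.0, 0.2], "turn": [0, 0, 0]}, {"travel": [0.08, 1.0, 0.2], "turn": [0, 0, 0]}, {"travel": [0.08, 1.0, 0.2], "turn": [0, 0, 0]}, {"travel": [0.07, 1.0, 0.2], "turn": [0, 0, 0]}, {"travel": [0.08, 1.0, 0.2], "turn": [0, 0, 0]}, {"travel": [0.01, 0.15, 0.03], "turn": [0, 0, 0]}, {"travel": [0, 0, 0], "turn": [0, 0, 0]}]}}

```text
t: 4.1
position: [0.4646, -0.3541, 0.1802]
tool_rot: [-0.0, 0.972, -0.234, -0.0]
wrist_force: [-0.5, 0.5, 0.5]
gripper_width: 0.0601
```

Run:
```python
from h import *
from plant import robot,cams
s=robot.read_state();p,psi,M=pose(s);print(p,psi,s["q"].round(2))
plan(p,psi,[(.4643,-.354,.081,-27)])
c=cams.read_camera("side"); crop(c,230,200,400,375,3,"pics/s1.png")
```

```text
[ 0.46458203 -0.35412105  0.18017723] -27.032139696398758 [-0.15  0.3   0.88  1.72 -0.24  1.24  0.32]
--
{"travel":[-0.0, 0.0, 1.0],"turn":[0,0,-0.0]},
{"travel":[-0.0, 0.0, 1.0],"turn":[0,0,-0.0]},
{"travel":[-0.01, 0.0, 1.0],"turn":[0,0,-0.0]},
{"travel":[-0.0, 0.0, 0.31],"turn":[0,0,-0.0]},
4 [ 0.4643 -0.354   0.0809] -27.03
```

View pics/s1.png

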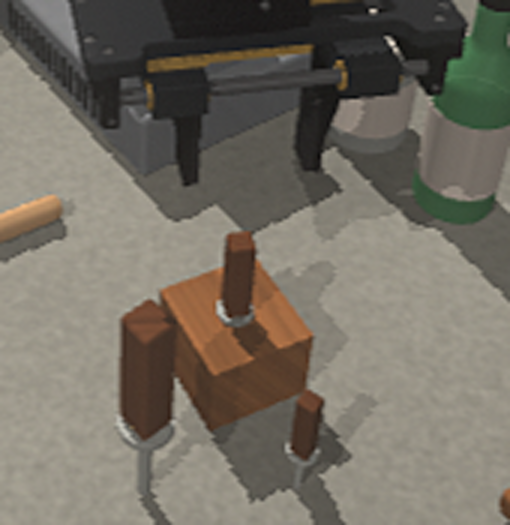

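The gripper is above the middle pin (crop 238,235), with fingers at (190,180) and (310,165) and the body's long side along the jaws. I'll go down and grip.

Emit:
{"fn": "servo_tool", "kwargs": {"deltas": [{"travel": [0, 0, 1.0], "turn": [0, 0, 0]}, {"travel": [0, 0, 1.0], "turn": [0, 0, 0]}, {"travel": [0, 0, 1.0], "turn": [0, 0, 0]}, {"travel": [0, 0, 0.27], "turn": [0, 0, 0]}, {"travel": [0, 0, 0], "turn": [0, 0, 0]}, {"travel": [0, 0, 0], "turn": [0, 0, 0]}, {"travel": [0, 0, 0], "turn": [0, 0, 0]}, {"travel": [0, 0, 0], "turn": [0, 0, 0]}]}}

```text
t: 4.95
position: [0.4656, -0.3544, 0.0837]
tool_rot: [0.0, 0.972, -0.233, 0.001]
wrist_force: [-0.7, 1.0, 0.5]
gripper_width: 0.0601
```

Emit:
{"fn": "servo_tool", "kwargs": {"deltas": [{"travel": [0, 0, 0], "turn": [0, 0, 0]}, {"travel": [0, 0, 0], "turn": [0, 0, 0]}, {"travel": [0, 0, 0], "turn": [0, 0, 0]}, {"travel": [0, 0, 0], "turn": [0, 0, 0]}, {"travel": [0, 0, 0], "turn": [0, 0, 0]}, {"travel": [0, 0, 0], "turn": [0, 0, 0]}, {"travel": [0, 0, 0], "turn": [0, 0, 0]}, {"travel": [0, 0, 0], "turn": [0, 0, 0]}], "gripper": 5, "squeeze": 40}}

```text
t: 5.75
position: [0.4648, -0.3541, 0.0824]
tool_rot: [0.0, 0.972, -0.233, -0.0]
wrist_force: [-0.2, 1.1, -0.8]
gripper_width: 0.0161
```

Run:
```python
from h import *
from plant import robot,cams
s=robot.read_state();p,psi,M=pose(s);print(p,psi,s["wrist_torque"],s["wrist_force"],s["gripper_width"])
# after lift; tip = p - 0.072
plan((p[0],p[1],p[2]+.12),psi,[(.55,-.122,.20,psi),(.551,-.122,.165,psi)])
```

```text
[ 0.46476435 -0.35410565  0.08242554] -26.960462184046882 [-0.0773107   0.07356275 -0.04816245] [-0.20778553  1.13623413 -0.82634523] 0.016108259261846364
--
{"travel":[-0.12, -1.0, 0.01],"turn":[0,0,-0.0]},
{"travel":[-0.12, -1.0, 0.01],"turn":[0,0,-0.0]},
{"travel":[-0.12, -1.0, 0.01],"turn":[0,0,-0.0]},
{"travel":[-0.12, -1.0, 0.01],"turn":[0,0,-0.0]},
{"travel":[-0.12, -1.0, 0.01],"turn":[0,0,-0.0]},
{"travel":[-0.12, -1.0, 0.01],"turn":[0,0,-0.0]},
{"travel":[-0.12, -1.0, 0.01],"turn":[0,0,-0.0]},
{"travel":[-0.11, -1.0, 0.01],"turn":[0,0,-0.0]},
--
{"travel":[-0.03, -0.18, 0.0],"turn":[0,0,-0.0]},
{"travel":[0.03, -0.02, 1.0],"turn":[0,0,-0.0]},
{"travel":[0.0, 0.0, 0.17],"turn":[0,0,-0.0]},
11 [ 0.5509 -0.1219  0.1649] -26.96
```

Emit:
{"fn": "servo_tool", "kwargs": {"deltas": [{"travel": [0, 0, -0.5], "turn": [0, 0, 0]}, {"travel": [0, 0, -1.0], "turn": [0, 0, 0]}, {"travel": [0, 0, -1.0], "turn": [0, 0, 0]}, {"travel": [0, 0, -1.0], "turn": [0, 0, 0]}, {"travel": [-0.12, -1.0, -0.5], "turn": [0, 0, 0]}, {"travel": [-0.12, -1.0, 0], "turn": [0, 0, 0]}, {"travel": [-0.12, -1.0, 0], "turn": [0, 0, 0]}, {"travel": [-0.12, -1.0, 0], "turn": [0, 0, 0]}]}}

```text
t: 6.55
position: [0.5067, -0.2398, 0.2038]
tool_rot: [-0.0, 0.972, -0.233, 0.001]
wrist_force: [0.6, -0.4, -1.0]
gripper_width: 0.0161
```

Emit:
{"fn": "servo_tool", "kwargs": {"deltas": [{"travel": [-0.12, -1.0, 0], "turn": [0, 0, 0]}, {"travel": [-0.12, -1.0, 0], "turn": [0, 0, 0]}, {"travel": [-0.12, -1.0, 0], "turn": [0, 0, 0]}, {"travel": [-0.11, -1.0, 0], "turn": [0, 0, 0]}, {"travel": [0, -0.2, 1.0], "turn": [0, 0, 0]}, {"travel": [0, 0, 0.2], "turn": [0, 0, 0]}, {"travel": [0, 0, 0], "turn": [0, 0, 0]}, {"travel": [0, 0, 0], "turn": [0, 0, 0]}]}}

```text
t: 7.35
position: [0.5508, -0.1235, 0.1677]
tool_rot: [0.0, 0.972, -0.234, 0.0]
wrist_force: [0.7, -0.3, -0.0]
gripper_width: 0.0156
```

Run:
```python
from h import *
from plant import robot,cams
s=robot.read_state();p,psi,M=pose(s);print(p,psi,s["wrist_force"],s["gripper_width"],s["q"].round(2))
for n in ("side","top"):
    c=cams.read_camera(n); np.savez(n+"2.npz",**c)
    print(proj(c,[[p[0],p[1],p[2]-.0724],[.551,-.122,.084]]))
    x,y=proj(c,[[.551,-.122,.1]])[0].astype(int); crop(c,x-40,y-45,x+40,y+30,7,f"pics/{n}2.png")
    print(x-40,y-45)
```

```text
[ 0.55082562 -0.12345007  0.16768345] -27.07692217454459 [ 0.70671551 -0.2926354  -0.0463328 ] 0.015610729148341381 [-0.53  0.24  0.78  1.78 -0.18  1.19 -0.17]
[[270.57757244 210.49410065]
 [270.2517112  213.96087272]]
230 163
[[285.6806619  201.06270342]
 [284.84470098 201.5747766 ]]
245 155
```

View pics/side2.png

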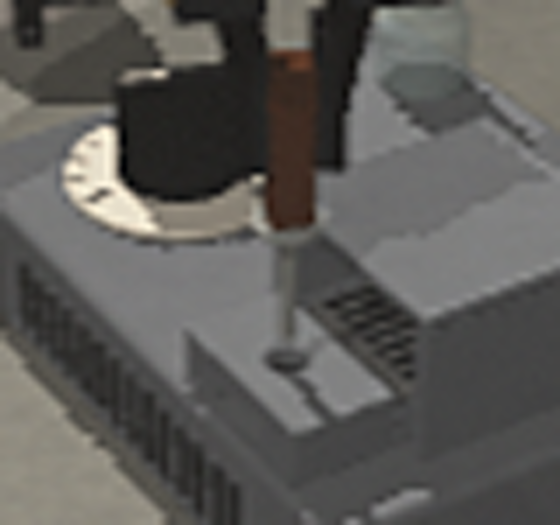

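View pics/top2.png

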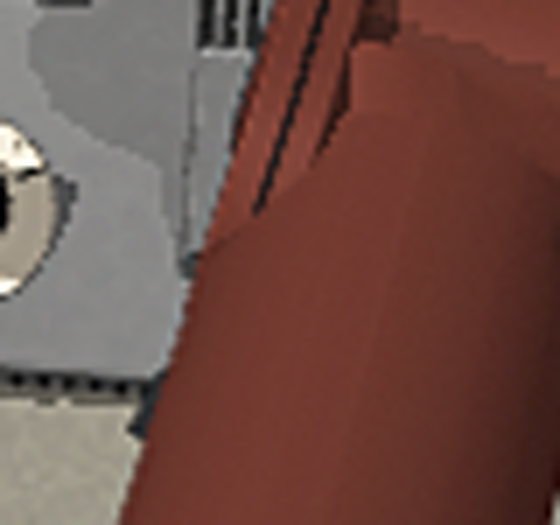

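The pin tip (side crop ~285,345) sits just above the hole (288,358), on line with it. I'll go into the recess in small steps.

Emit:
{"fn": "servo_tool", "kwargs": {"deltas": [{"travel": [-0.02, -0.04, 0.2], "turn": [0, 0, 0]}, {"travel": [0, 0, 0.2], "turn": [0, 0, 0]}, {"travel": [0, 0, 0.1], "turn": [0, 0, 0]}, {"travel": [0, 0, 0.1], "turn": [0, 0, 0]}, {"travel": [0, 0, 0], "turn": [0, 0, 0]}, {"travel": [0, 0, 0], "turn": [0, 0, 0]}, {"travel": [0, 0, 0], "turn": [0, 0, 0]}, {"travel": [0, 0, 0], "turn": [0, 0, 0]}]}}

```text
t: 8.25
position: [0.551, -0.1206, 0.1486]
tool_rot: [0.0, 0.972, -0.233, 0.0]
wrist_force: [0.1, 0.0, -1.1]
gripper_width: 0.0152
```

Run:
```python
from h import *
from plant import robot,cams
s=robot.read_state();p,psi,M=pose(s);print(p,psi,s["wrist_force"],s["gripper_width"])
c=cams.read_camera("side"); crop(c,230,163,310,238,7,f"pics/side3.png")
s=robot.read_state();p,psi,M=pose(s);print(p,psi,s["wrist_force"],s["gripper_width"])
```

```text
[ 0.5509749  -0.12062452  0.14855189] -26.960483486909904 [ 0.06646959  0.00722988 -1.05493644] 0.015235749684278963
[ 0.55099851 -0.12059939  0.14856917] -26.95752007730872 [-0.77493707  0.02916502 -0.57532795] 0.015703314966511464
```

View pics/side3.png

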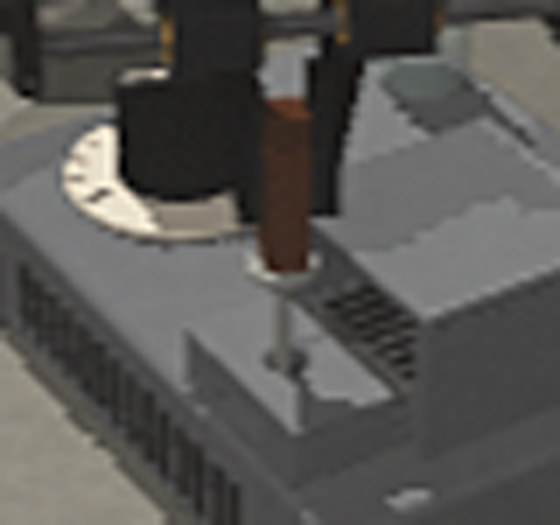

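Emit:
{"fn": "servo_tool", "kwargs": {"deltas": [{"travel": [0.02, 0.03, 0.05], "turn": [0, 0, 0]}, {"travel": [0, 0, 0.06], "turn": [0, 0, 0]}, {"travel": [0, 0, 0.06], "turn": [0, 0, 0]}, {"travel": [0, 0, 0], "turn": [0, 0, 0]}, {"travel": [0, 0, 0], "turn": [0, 0, 0]}, {"travel": [0, 0, 0], "turn": [0, 0, 0]}, {"travel": [0, 0, 0], "turn": [0, 0, 0]}, {"travel": [0, 0, 0], "turn": [0, 0, 0]}]}}

```text
t: 9.1
position: [0.5512, -0.1216, 0.1435]
tool_rot: [-0.0, 0.972, -0.233, 0.0]
wrist_force: [0.0, 1.6, 1.9]
gripper_width: 0.0153
```

Run:
```python
from h import *
from plant import robot,cams
for i in range(3):
    s=robot.read_state();p,psi,M=pose(s);print(p,psi,s["wrist_force"],s["gripper_width"])
c=cams.read_camera("side"); crop(c,230,163,310,238,7,f"pics/side4.png")
for i in range(2):
    s=robot.read_state();p,psi,M=pose(s);print(p,psi,s["wrist_force"],s["gripper_width"])
```

```text
[ 0.55116205 -0.12162099  0.1434517 ] -26.956716947638043 [0.02614289 1.6474047  1.93496406] 0.015340008564354362
[ 0.55116205 -0.12162099  0.1434517 ] -26.956716947638043 [0.02614289 1.6474047  1.93496406] 0.015340008564354362
[ 0.55116205 -0.12162099  0.1434517 ] -26.956716947638043 [0.02614289 1.6474047  1.93496406] 0.015340008564354362
[ 0.55118231 -0.12159214  0.14344934] -26.953579632563656 [0.20443142 0.5286626  2.60735065] 0.015897441918831783
[ 0.55118231 -0.12159214  0.14344934] -26.953579632563656 [0.20443142 0.5286626  2.60735065] 0.015897441918831783
```

View pics/side4.png

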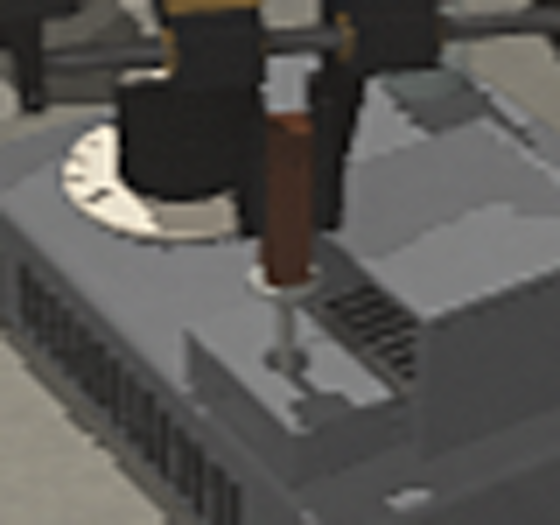

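Emit:
{"fn": "servo_tool", "kwargs": {"deltas": [{"travel": [0, 0, 0.03], "turn": [0, 0, 0]}, {"travel": [0, 0, 0.02], "turn": [0, 0, 0]}, {"travel": [0, 0, 0], "turn": [0, 0, 0]}, {"travel": [0, 0, 0], "turn": [0, 0, 0]}, {"travel": [0, 0, 0], "turn": [0, 0, 0]}, {"travel": [0, 0, 0], "turn": [0, 0, 0]}, {"travel": [0, 0, 0], "turn": [0, 0, 0]}, {"travel": [0, 0, 0], "turn": [0, 0, 0]}]}}

```text
t: 9.95
position: [0.5515, -0.1217, 0.1429]
tool_rot: [-0.0, 0.972, -0.233, 0.0]
wrist_force: [-2.5, 1.6, 12.2]
gripper_width: 0.0158
```

Run:
```python
from h import *
from plant import robot,cams
s=robot.read_state();p,psi,M=pose(s);print(p,psi,s["wrist_force"],s["gripper_width"])
d=-np.array([.9976,-.0698,0])
for L in (.02,.04,.084): print(L,(ax(np.radians(psi))@(d*L)/.03).round(3))
```

```text
[ 0.55150798 -0.12170089  0.1428819 ] -26.958768611778986 [-2.52254213  1.58226061 12.16782665] 0.015818626612709955
0.02 [-0.614  0.26   0.   ]
0.04 [-1.228  0.52   0.   ]
0.084 [-2.578  1.092  0.   ]
```

Emit:
{"fn": "servo_tool", "kwargs": {"deltas": [{"travel": [0, 0, -0.02], "turn": [0, 0, 0]}, {"travel": [-0.15, 0.065, 0], "turn": [0, 0, 0]}, {"travel": [-0.15, 0.065, 0], "turn": [0, 0, 0]}, {"travel": [-0.15, 0.065, 0], "turn": [0, 0, 0]}, {"travel": [-0.15, 0.065, 0], "turn": [0, 0, 0]}, {"travel": [-0.15, 0.065, 0], "turn": [0, 0, 0]}, {"travel": [0, 0, 0], "turn": [0, 0, 0]}, {"travel": [0, 0, 0], "turn": [0, 0, 0]}]}}

```text
t: 10.75
position: [0.5269, -0.1201, 0.1431]
tool_rot: [-0.0, 0.972, -0.233, 0.0]
wrist_force: [-0.6, 2.4, 8.4]
gripper_width: 0.0158
```

Run:
```python
from h import *
from plant import robot,cams
c=cams.read_camera("side"); crop(c,210,163,310,238,6,f"pics/side5.png")
s=robot.read_state();p,psi,M=pose(s);print(p,psi,s["wrist_force"],s["gripper_width"])
```

```text
[ 0.5269307  -0.12007764  0.14303566] -26.957104700554208 [-0.68413129  2.45806851  8.01593813] 0.015404357552305521
```

View pics/side5.png

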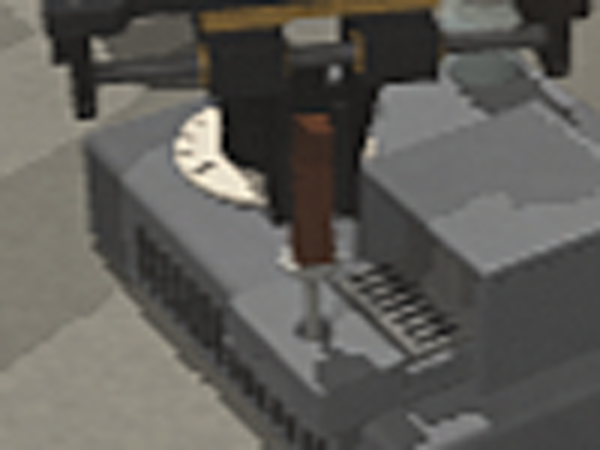

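The ledge has come out about 20 mm with the pin in its hole. I'll lift a little and push on.

Emit:
{"fn": "servo_tool", "kwargs": {"deltas": [{"travel": [0, 0, -0.13], "turn": [0, 0, 0]}, {"travel": [-0.2, 0.085, 0], "turn": [0, 0, 0]}, {"travel": [-0.25, 0.105, 0], "turn": [0, 0, 0]}, {"travel": [-0.25, 0.105, 0], "turn": [0, 0, 0]}, {"travel": [-0.25, 0.105, 0], "turn": [0, 0, 0]}, {"travel": [-0.25, 0.105, 0], "turn": [0, 0, 0]}, {"travel": [-0.25, 0.105, 0], "turn": [0, 0, 0]}, {"travel": [-0.2, 0.085, 0], "turn": [0, 0, 0]}]}}

```text
t: 11.6
position: [0.4722, -0.1164, 0.1463]
tool_rot: [0.0, 0.972, -0.233, -0.0]
wrist_force: [1.4, -0.8, 2.2]
gripper_width: 0.0158
```

Emit:
{"fn": "servo_tool", "kwargs": {"deltas": [{"travel": [-0.06, 0.025, 0], "turn": [0, 0, 0]}, {"travel": [-0.06, 0.025, 0], "turn": [0, 0, 0]}, {"travel": [-0.03, 0.012, 0], "turn": [0, 0, 0]}, {"travel": [-0.03, 0.012, 0], "turn": [0, 0, 0]}, {"travel": [0, 0, 0], "turn": [0, 0, 0]}, {"travel": [0, 0, 0], "turn": [0, 0, 0]}, {"travel": [0, 0, 0], "turn": [0, 0, 0]}, {"travel": [0, 0, 0], "turn": [0, 0, 0]}]}}

```text
t: 12.4
position: [0.4674, -0.1159, 0.1464]
tool_rot: [0.0, 0.972, -0.233, 0.0]
wrist_force: [4.0, -1.9, -0.0]
gripper_width: 0.0156
```

Run:
```python
from h import *
from plant import robot,cams
c=cams.read_camera("side"); crop(c,190,163,310,253,5,f"pics/side6.png")
s=robot.read_state();p,psi,M=pose(s);print(p,psi,s["wrist_force"],s["gripper_width"])
print((p-[.5512,-.1217,0])@[-.9976,.0698,0])
```

```text
[ 0.46739317 -0.11592631  0.14640194] -26.961082874618292 [ 3.36978159 -2.76674863  0.2030853 ] 0.015784990467867074
0.08400869255033865
```

View pics/side6.png

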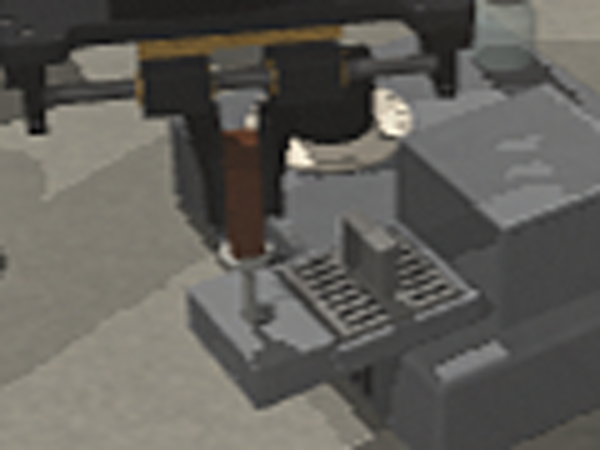

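Emit:
{"fn": "servo_tool", "kwargs": {"deltas": [{"travel": [-0.03, 0.012, 0], "turn": [0, 0, 0]}, {"travel": [-0.03, 0.012, 0], "turn": [0, 0, 0]}, {"travel": [-0.03, 0.012, 0], "turn": [0, 0, 0]}, {"travel": [0, 0, 0], "turn": [0, 0, 0]}, {"travel": [0, 0, 0], "turn": [0, 0, 0]}, {"travel": [0, 0, 0], "turn": [0, 0, 0]}, {"travel": [0, 0, 0], "turn": [0, 0, 0]}, {"travel": [0, 0, 0], "turn": [0, 0, 0]}]}}

```text
t: 13.25
position: [0.4662, -0.1157, 0.1469]
tool_rot: [-0.0, 0.972, -0.233, 0.002]
wrist_force: [11.1, -3.4, -3.8]
gripper_width: 0.0158
```

Run:
```python
from h import *
from plant import robot,cams
s=robot.read_state();p,psi,M=pose(s);print(p,psi,s["wrist_force"],s["gripper_width"])
print((p-[.5512,-.1217,0])@[-.9976,.0698,0])
```

```text
[ 0.46623928 -0.115684    0.14692543] -26.944774731593597 [11.05740799 -3.3578912  -3.79781659] 0.015763596931919862
0.08517673485861642
```

Emit:
{"fn": "servo_tool", "kwargs": {"deltas": [{"travel": [0.1, -0.043, 0], "turn": [0, 0, 0]}, {"travel": [0.1, -0.043, 0], "turn": [0, 0, 0]}, {"travel": [0, 0, -0.3], "turn": [0, 0, 0]}, {"travel": [0, 0, -0.5], "turn": [0, 0, 0]}, {"travel": [0, 0, -0.7], "turn": [0, 0, 0]}, {"travel": [0, 0, 0], "turn": [0, 0, 0]}, {"travel": [0, 0, 0], "turn": [0, 0, 0]}, {"travel": [0, 0, 0], "turn": [0, 0, 0]}]}}

```text
t: 14.05
position: [0.4701, -0.1158, 0.1907]
tool_rot: [0.0, 0.972, -0.233, -0.001]
wrist_force: [-0.3, 0.4, -1.3]
gripper_width: 0.0157
```

Run:
```python
from h import *
from plant import robot,cams
c=cams.read_camera("side"); crop(c,190,133,310,253,5,f"pics/side7.png"); np.savez("side7.npz",**c)
s=robot.read_state();p,psi,M=pose(s);print(p,psi,s["wrist_force"],s["gripper_width"])
print(proj(c,[[p[0],p[1],p[2]-.0724],[p[0],p[1],p[2]-.0274]]))
plan(p,psi,[(.4646,-.354,.19,-27)])
plan((.4646,-.354,.19),-27,[(.4646,-.354,.138,-27)])
```

```text
[ 0.47012827 -0.11586102  0.19062004] -26.9583931614711 [-0.30850924 -0.37087041 -0.18673572] 0.015968430233698667
[[239.82212477 213.37814345]
 [238.95514834 196.89711772]]
--
{"travel":[0.48, 1.0, 0.0],"turn":[0,0,0.0]},
{"travel":[0.48, 1.0, 0.0],"turn":[0,0,0.0]},
{"travel":[0.48, 1.0, 0.0],"turn":[0,0,0.0]},
{"travel":[0.48, 1.0, 0.0],"turn":[0,0,0.0]},
{"travel":[0.48, 1.0, 0.01],"turn":[0,0,0.0]},
{"travel":[0.48, 1.0, 0.0],"turn":[0,0,0.0]},
{"travel":[0.48, 1.0, 0.01],"turn":[0,0,0.0]},
{"travel":[0.07, 0.16, 0.0],"turn":[0,0,0.0]},
8 [ 0.4645 -0.354   0.19  ] -26.96
--
{"travel":[0.0, 0.0, 1.0],"turn":[0,0,-0.0]},
{"travel":[0.0, 0.0, 0.73],"turn":[0,0,-0.0]},
2 [ 0.4646 -0.354   0.1381] -27.0
```

View pics/side7.png

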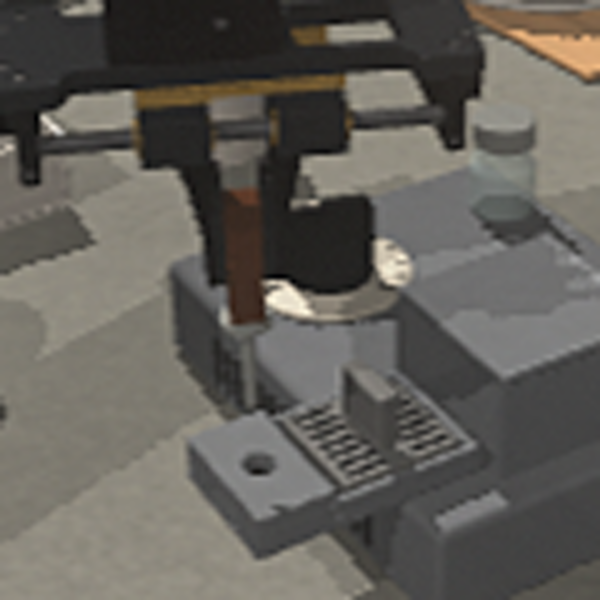

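The slide stays out, and the free pin hangs straight: its tip at (239.6,214.2) against (239.8,213.4) predicted. Back to the stand.

Emit:
{"fn": "servo_tool", "kwargs": {"deltas": [{"travel": [0.48, 1.0, 0], "turn": [0, 0, 0]}, {"travel": [0.48, 1.0, 0], "turn": [0, 0, 0]}, {"travel": [0.48, 1.0, 0], "turn": [0, 0, 0]}, {"travel": [0.48, 1.0, 0], "turn": [0, 0, 0]}, {"travel": [0.48, 1.0, 0], "turn": [0, 0, 0]}, {"travel": [0.48, 1.0, 0.02], "turn": [0, 0, 0]}, {"travel": [0.48, 1.0, 0.5], "turn": [0, 0, 0]}, {"travel": [0.07, 0.16, 1.0], "turn": [0, 0, 0]}]}}

```text
t: 14.9
position: [0.4644, -0.3591, 0.1463]
tool_rot: [0.002, 0.972, -0.235, 0.001]
wrist_force: [-0.3, -0.0, -0.3]
gripper_width: 0.0158
```

Emit:
{"fn": "servo_tool", "kwargs": {"deltas": [{"travel": [0, 0, 0], "turn": [0, 0, 0]}, {"travel": [0, 0, 0], "turn": [0, 0, 0]}, {"travel": [0, 0, 0], "turn": [0, 0, 0]}, {"travel": [0, 0, 0], "turn": [0, 0, 0]}, {"travel": [0, 0, 0], "turn": [0, 0, 0]}, {"travel": [0, 0, 0], "turn": [0, 0, 0]}, {"travel": [0, 0, 0], "turn": [0, 0, 0]}, {"travel": [0, 0, 0], "turn": [0, 0, 0]}]}}

```text
t: 15.7
position: [0.4652, -0.354, 0.1459]
tool_rot: [-0.0, 0.972, -0.233, 0.0]
wrist_force: [-0.2, 0.2, -0.7]
gripper_width: 0.0154
```

Run:
```python
from h import *
from plant import robot,cams
s=robot.read_state();p,psi,M=pose(s);print(p,psi,s["wrist_force"],s["gripper_width"])
c=cams.read_camera("side"); np.savez("side8.npz",**c)
print(proj(c,[[p[0],p[1],p[2]-.0724],[p[0],p[1],p[2]-.0274],[.4645,-.354,.055]]))
crop(c,260,240,360,340,6,"pics/side8.png")
c=cams.read_camera("top"); np.savez("top8.npz",**c)
print(proj(c,[[p[0],p[1],p[2]-.0724],[p[0],p[1],p[2]-.0274],[.4645,-.354,.055]]))
crop(c,310,190,400,270,6,"pics/top8.png")
s=robot.read_state();p,psi,M=pose(s);print(p,psi,s["wrist_force"],s["gripper_width"])
```

```text
[ 0.46522778 -0.35402706  0.1459007 ] -26.952123299581192 [-0.19144215  0.23423539 -0.73868573] 0.015406239344848013
[[308.0992956  296.5596548 ]
 [309.64119248 279.58992155]
 [307.19609577 303.35446471]]
[[359.72746821 230.85223539]
 [364.45753038 229.74075069]
 [357.89476913 231.51572496]]
[ 0.46513861 -0.35410217  0.14582045] -26.96032483955921 [0.70018675 0.62374096 0.20570611] 0.015831759229854206
```

View pics/side8.png

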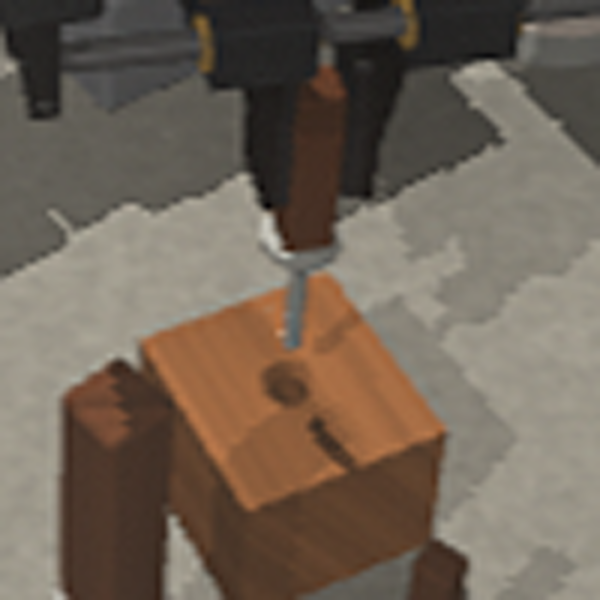

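View pics/top8.png

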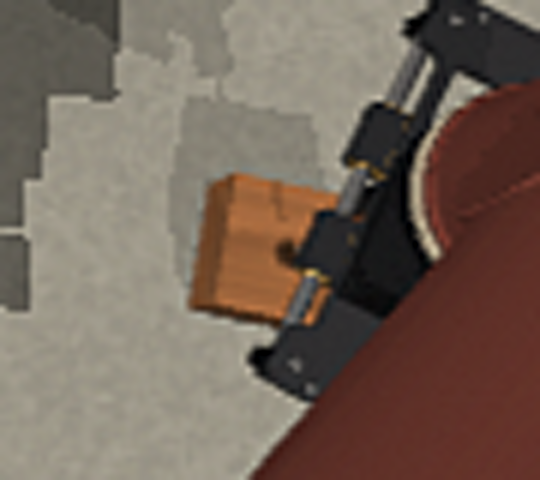

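The tip lines up with the hole (offset the same in both, about 0.5 px), so I'll insert.

Emit:
{"fn": "servo_tool", "kwargs": {"deltas": [{"travel": [-0.01, 0.01, 0.3], "turn": [0, 0, 0]}, {"travel": [0, 0, 0.3], "turn": [0, 0, 0]}, {"travel": [0, 0, 0.3], "turn": [0, 0, 0]}, {"travel": [0, 0, 0.3], "turn": [0, 0, 0]}, {"travel": [0, 0, 0.3], "turn": [0, 0, 0]}, {"travel": [0, 0, 0.3], "turn": [0, 0, 0]}, {"travel": [0, 0, 0.2], "turn": [0, 0, 0]}, {"travel": [0, 0, 0.08], "turn": [0, 0, 0]}]}}

```text
t: 16.6
position: [0.4644, -0.3541, 0.0826]
tool_rot: [-0.0, 0.972, -0.233, -0.0]
wrist_force: [-0.2, 0.1, 0.0]
gripper_width: 0.0155
```

Run:
```python
from h import *
from plant import robot,cams
s=robot.read_state();p,psi,M=pose(s);print(p,psi,s["wrist_force"],s["gripper_width"])
c=cams.read_camera("side"); 
crop(c,260,240,360,340,6,"pics/side9.png")
s=robot.read_state();p,psi,M=pose(s);print(p,psi,s["wrist_force"],s["gripper_width"])
```

```text
[ 0.46444705 -0.35409318  0.0825815 ] -26.962991950533294 [-0.20970904  0.07732854  0.02617177] 0.015490514735099862
[ 0.46446451 -0.35414768  0.08266525] -26.966709125346927 [-0.02951432  0.18071107  0.15048226] 0.015649410947999504
```

View pics/side9.png

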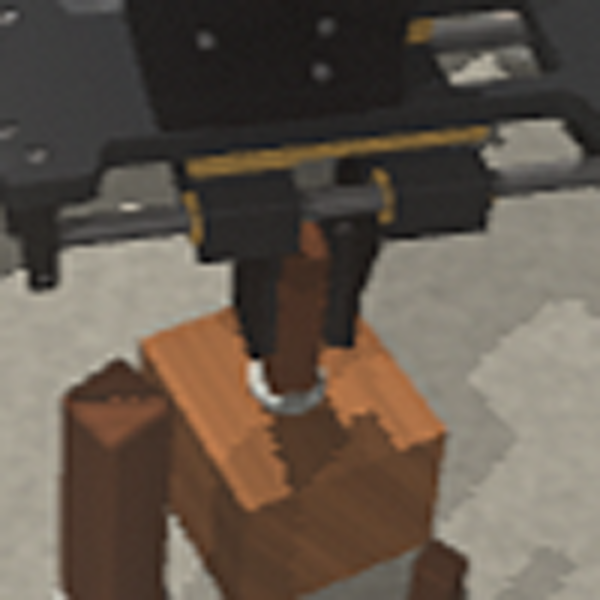

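Emit:
{"fn": "servo_tool", "kwargs": {"deltas": [{"travel": [0, 0, 0], "turn": [0, 0, 0]}, {"travel": [0, 0, 0], "turn": [0, 0, 0]}, {"travel": [0, 0, 0], "turn": [0, 0, 0]}, {"travel": [0, 0, 0], "turn": [0, 0, 0]}, {"travel": [0, 0, 0], "turn": [0, 0, 0]}, {"travel": [0, 0, -0.6], "turn": [0, 0, 0]}, {"travel": [0, 0, -1.0], "turn": [0, 0, 0]}, {"travel": [0, 0, -1.0], "turn": [0, 0, 0]}], "gripper": 50}}

```text
t: 17.45
position: [0.4644, -0.3541, 0.1621]
tool_rot: [0.0, 0.972, -0.233, -0.0]
wrist_force: [0.6, 0.1, -0.5]
gripper_width: 0.0497
```

Emit:
{"fn": "servo_tool", "kwargs": {"deltas": [{"travel": [0, 0, -1.0], "turn": [0, 0, 0]}, {"travel": [-0.45, -1.0, 0], "turn": [0, 0, 0]}, {"travel": [-0.45, -1.0, 0], "turn": [0, 0, 0]}, {"travel": [-0.45, -1.0, 0], "turn": [0, 0, 0]}, {"travel": [-0.45, -1.0, 0], "turn": [0, 0, 0]}, {"travel": [0, 0, 0], "turn": [0, 0, 0]}, {"travel": [0, 0, 0], "turn": [0, 0, 0]}, {"travel": [0, 0, 0], "turn": [0, 0, 0]}]}}

```text
t: 18.25
position: [0.4708, -0.2239, 0.1916]
tool_rot: [0.0, 0.972, -0.234, 0.0]
wrist_force: [0.6, 0.2, -0.1]
gripper_width: 0.0502
```

Run:
```python
from h import *
from plant import robot,cams
s=robot.read_state();p,psi,M=pose(s);print(p,psi,s["wrist_force"],s["gripper_width"])
for n in ("side","top"):
    c=cams.read_camera(n); np.savez(n+"10.npz",**c)
    x0,y0,x1,y1=(190,150,360,350) if n=="side" else (240,150,400,270)
    crop(c,x0,y0,x1,y1,3 if n=="side" else 5,f"pics/{n}10.png")
    P=cloud(c)
    for nn,lo,hi,b in (("tab",.105,.113,(.48,.57,-.16,-.08)),("ledge",.081,.088,(.44,.52,-.17,-.06)),("pintop",.114,.124,(.44,.49,-.38,-.33))):
        m=(P[...,2]>lo)&(P[...,2]<hi)&(P[...,0]>b[0])&(P[...,0]<b[1])&(P[...,1]>b[2])&(P[...,1]<b[3]); q=P[m][:,:2].astype(np.float32)
        if len(q)>4: print(n,nn,len(q),cv2.minAreaRect(q),q.mean(0),np.median(P[m][:,2]))
s=robot.read_state();p,psi,M=pose(s);print(p,psi)
```

```text
[ 0.47082302 -0.22389202  0.19157018] -27.029675665798347 [ 0.57057768  0.17687632 -0.06268511] 0.050218676329495865
side tab 56 ((0.530481219291687, -0.12193155288696289), (0.03432522714138031, 0.01107344962656498), 87.87970733642578) [ 0.52990705 -0.12266321] 0.10823372363936307
side ledge 346 ((0.4844982326030731, -0.1165032908320427), (0.07302925735712051, 0.06751488149166107), 86.34861755371094) [ 0.47138602 -0.11842605] 0.08357633388962721
side pintop 78 ((0.46289339661598206, -0.3545995354652405), (0.017555834725499153, 0.016102420166134834), 65.82788848876953) [ 0.462238   -0.35573667] 0.11848294103331863
top tab 47 ((0.5306639671325684, -0.11834610998630524), (0.03308482840657234, 0.011916818097233772), 88.67011260986328) [ 0.5304753  -0.11849773] 0.11012311970714883
top ledge 311 ((0.48605701327323914, -0.11666633188724518), (0.07008516043424606, 0.0702432319521904), 85.90438842773438) [ 0.47759318 -0.11547001] 0.08465225476136551
[ 0.470699   -0.22414972  0.19144027] -27.079919025722603
```

View pics/side10.png

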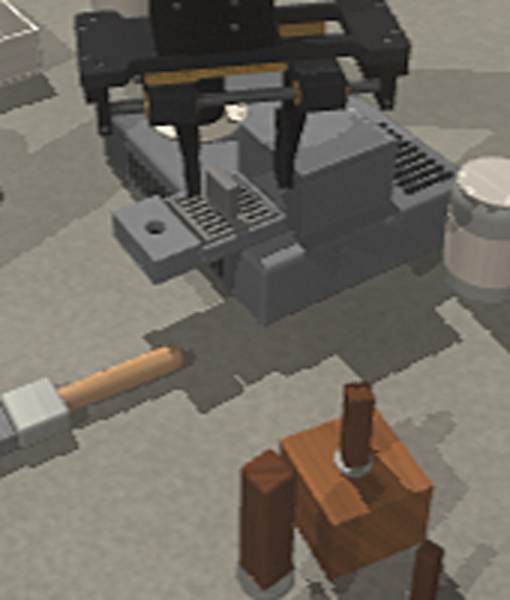

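View pics/top10.png

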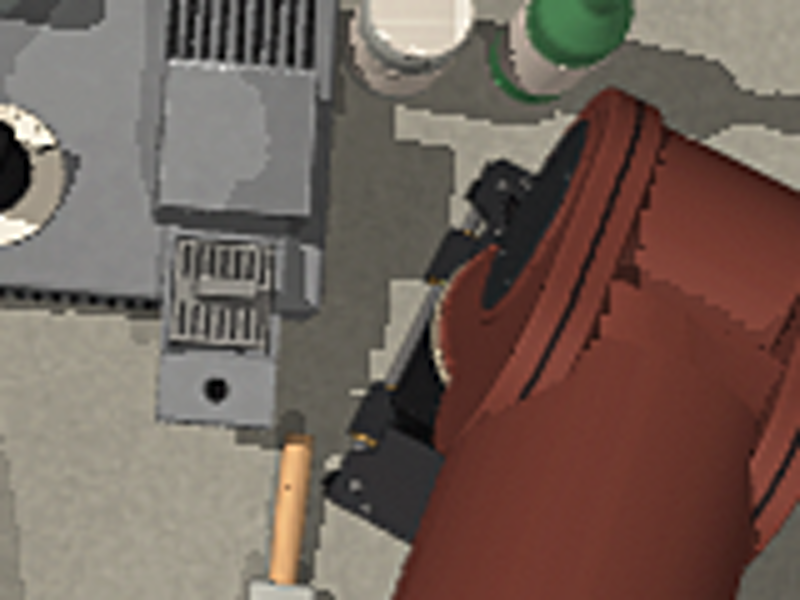

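Run:
```python
from h import *
from plant import robot,cams
c=np.load("top10.npz"); print(onplane(c,282.8,227.4,.084)); c=np.load("side10.npz"); print(onplane(c,190+51.4,150+75.2,.084))
s=robot.read_state();p,psi,M=pose(s)
plan(p,psi,[(.5306,-.1202,.15,-4)])
```

```text
[ 0.47125745 -0.11572741  0.084     ]
[ 0.47201881 -0.11697328  0.084     ]
--
{"travel":[0.05, -1.0, 0.35],"turn":[0,0,-0.99]},
{"travel":[0.2, -1.0, 0.35],"turn":[0,0,-0.99]},
{"travel":[0.36, -1.0, 0.37],"turn":[0,0,-0.71]},
{"travel":[0.4, -0.82, 0.31],"turn":[0,0,0.0]},
4 [ 0.5305 -0.1202  0.15  ] -3.96
```

Both views put the recess at (0.4716,-0.1164), which is 80 mm out. Next is the cassette tab.

Emit:
{"fn": "servo_tool", "kwargs": {"deltas": [{"travel": [0.05, -1.0, 0.35], "turn": [0, 0, -0.99]}, {"travel": [0.2, -1.0, 0.35], "turn": [0, 0, -0.99]}, {"travel": [0.36, -1.0, 0.37], "turn": [0, 0, -0.71]}, {"travel": [0.4, -0.82, 0.31], "turn": [0, 0, 0]}, {"travel": [0, 0, 0], "turn": [0, 0, 0]}, {"travel": [0, 0, 0], "turn": [0, 0, 0]}, {"travel": [0, 0, 0], "turn": [0, 0, 0]}, {"travel": [0, 0, 0], "turn": [0, 0, 0]}], "gripper": 34, "squeeze": 25}}

```text
t: 19.15
position: [0.5303, -0.1202, 0.1504]
tool_rot: [0.0, 0.999, -0.035, 0.0]
wrist_force: [0.9, -0.6, -0.2]
gripper_width: 0.0337
```

Run:
```python
from h import *
from plant import robot,cams
s=robot.read_state();p,psi,M=pose(s);print(p,psi,s["gripper_width"])
c=cams.read_camera("side"); crop(c,190,133,310,253,5,f"pics/side11.png")
plan(p,psi,[(.5306,-.1202,.083,-4)])
```

```text
[ 0.53031183 -0.12024277  0.15036978] -3.978742301159258 0.03374088100717408
--
{"travel":[0.0, -0.0, 1.0],"turn":[0,0,0.0]},
{"travel":[0.01, -0.0, 1.0],"turn":[0,0,0.0]},
{"travel":[-0.0, -0.0, 0.25],"turn":[0,0,0.0]},
3 [ 0.5306 -0.1203  0.0829] -3.98
```

View pics/side11.png

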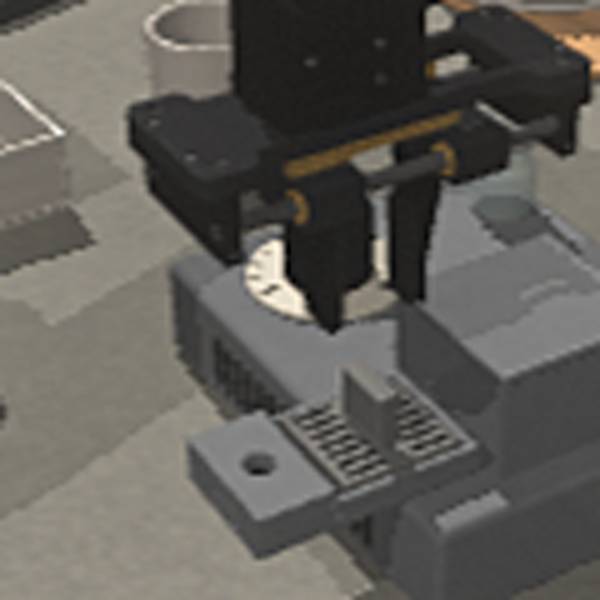

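The fingers at (330,320) and (410,290) straddle the tab (370,400), so down and grip.

Emit:
{"fn": "servo_tool", "kwargs": {"deltas": [{"travel": [0, 0, 0.8], "turn": [0, 0, 0]}, {"travel": [0.01, 0, 0.8], "turn": [0, 0, 0]}, {"travel": [0, 0, 0.4], "turn": [0, 0, 0]}, {"travel": [0, 0, 0.25], "turn": [0, 0, 0]}, {"travel": [0, 0, 0], "turn": [0, 0, 0]}, {"travel": [0, 0, 0], "turn": [0, 0, 0]}, {"travel": [0, 0, 0], "turn": [0, 0, 0]}, {"travel": [0, 0, 0], "turn": [0, 0, 0]}]}}

```text
t: 20.0
position: [0.5314, -0.1188, 0.0832]
tool_rot: [-0.0, 0.999, -0.033, 0.001]
wrist_force: [0.6, 0.0, -0.3]
gripper_width: 0.0338
```

Emit:
{"fn": "servo_tool", "kwargs": {"deltas": [{"travel": [0, 0, 0], "turn": [0, 0, 0]}, {"travel": [0, 0, 0], "turn": [0, 0, 0]}, {"travel": [0, 0, 0], "turn": [0, 0, 0]}, {"travel": [0, 0, 0], "turn": [0, 0, 0]}, {"travel": [0, 0, 0], "turn": [0, 0, 0]}, {"travel": [0, 0, -0.2], "turn": [0, 0, 0]}, {"travel": [0, 0, -0.3], "turn": [0, 0, 0]}, {"travel": [0, 0, -0.4], "turn": [0, 0, 0]}], "gripper": 4}}

```text
t: 20.8
position: [0.5306, -0.1188, 0.1101]
tool_rot: [0.0, 0.999, -0.034, -0.0]
wrist_force: [0.4, 0.3, -0.5]
gripper_width: 0.0121
```

Run:
```python
from h import *
from plant import robot,cams
s=robot.read_state();p,psi,M=pose(s);print(p,psi,s["gripper_width"],s["wrist_force"])
c=cams.read_camera("side"); crop(c,190,133,310,253,5,f"pics/side12.png")
s=robot.read_state();p,psi,M=pose(s);print(p)
plan(p,psi,[(.54,-.115,.2,-4),(.58,.05,.24,5),(.495,.34,.22,20),(.495,.34,.09,20)])
```

```text
[ 0.53061605 -0.11882694  0.11013176] -3.8497348055822993 0.012096885994943081 [ 0.36969342  0.30599595 -0.54959668]
[ 0.53185348 -0.11920897  0.11229779]
--
{"travel":[0.09, -0.05, -1.0],"turn":[0,0,0.02]},
{"travel":[0.09, -0.06, -1.0],"turn":[0,0,-0.0]},
{"travel":[0.08, -0.05, -0.92],"turn":[0,0,-0.0]},
{"travel":[0.17, -1.0, -0.24],"turn":[0,0,-0.99]},
{"travel":[0.33, -1.0, -0.25],"turn":[0,0,-0.06]},
{"travel":[0.34, -1.0, -0.25],"turn":[0,0,-0.0]},
{"travel":[0.33, -1.0, -0.25],"turn":[0,0,-0.0]},
{"travel":[0.34, -1.0, -0.25],"turn":[0,0,-0.0]},
--
{"travel":[0.13, -0.4, -0.1],"turn":[0,0,-0.0]},
{"travel":[-0.2, -1.0, 0.07],"turn":[0,0,-0.99]},
{"travel":[-0.05, -1.0, 0.07],"turn":[0,0,-0.76]},
{"travel":[0.06, -1.0, 0.07],"turn":[0,0,0.0]},
{"travel":[0.07, -1.0, 0.07],"turn":[0,0,0.0]},
{"travel":[0.06, -1.0, 0.06],"turn":[0,0,0.0]},
{"travel":[0.07, -1.0, 0.07],"turn":[0,0,0.0]},
{"travel":[0.06, -1.0, 0.06],"turn":[0,0,0.0]},
--
{"travel":[0.07, -1.0, 0.07],"turn":[0,0,0.0]},
{"travel":[0.06, -1.0, 0.06],"turn":[0,0,0.0]},
{"travel":[0.07, -1.0, 0.07],"turn":[0,0,0.0]},
{"travel":[0.0, -0.04, -0.0],"turn":[0,0,0.0]},
{"travel":[0.0, 0.0, 1.0],"turn":[0,0,0.0]},
{"travel":[0.0, 0.0, 1.0],"turn":[0,0,0.0]},
{"travel":[0.0, 0.0, 1.0],"turn":[0,0,0.0]},
{"travel":[0.0, 0.0, 1.0],"turn":[0,0,0.0]},
--
{"travel":[0.0, 0.0, 0.33],"turn":[0,0,0.0]},
25 [0.4949 0.34   0.0901] 20.02
```

View pics/side12.png

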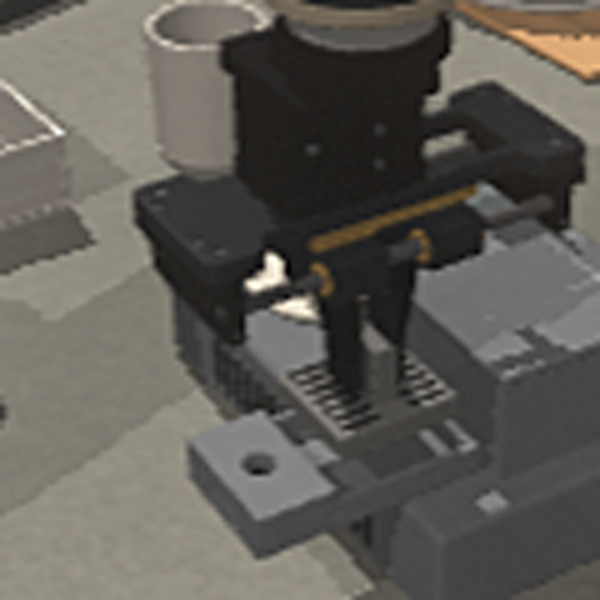

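The cassette is out of its pocket and the slide hasn't moved. Carrying it to the tub.

Emit:
{"fn": "servo_tool", "kwargs": {"deltas": [{"travel": [0, 0, -0.8], "turn": [0, 0, 0]}, {"travel": [0.09, -0.06, -1.0], "turn": [0, 0, 0]}, {"travel": [0.09, -0.06, -1.0], "turn": [0, 0, 0]}, {"travel": [0.17, -1.0, -0.3], "turn": [0, 0, -0.99]}, {"travel": [0.33, -1.0, -0.25], "turn": [0, 0, -0.06]}, {"travel": [0.34, -1.0, -0.25], "turn": [0, 0, 0]}, {"travel": [0.33, -1.0, -0.25], "turn": [0, 0, 0]}, {"travel": [0.34, -1.0, -0.25], "turn": [0, 0, 0]}]}}

```text
t: 21.65
position: [0.5733, 0.0383, 0.2336]
tool_rot: [-0.0, 0.999, 0.045, 0.0]
wrist_force: [-0.1, -0.3, -1.8]
gripper_width: 0.0117
```

Emit:
{"fn": "servo_tool", "kwargs": {"deltas": [{"travel": [0.13, -0.4, -0.1], "turn": [0, 0, 0]}, {"travel": [-0.2, -1.0, 0.07], "turn": [0, 0, -0.99]}, {"travel": [-0.05, -1.0, 0.07], "turn": [0, 0, -0.76]}, {"travel": [0.06, -1.0, 0.07], "turn": [0, 0, 0]}, {"travel": [0.07, -1.0, 0.07], "turn": [0, 0, 0]}, {"travel": [0.06, -1.0, 0.06], "turn": [0, 0, 0]}, {"travel": [0.07, -1.0, 0.07], "turn": [0, 0, 0]}, {"travel": [0.06, -1.0, 0.06], "turn": [0, 0, 0]}]}}

```text
t: 22.45
position: [0.5156, 0.2519, 0.2217]
tool_rot: [0.0, 0.985, 0.175, 0.0]
wrist_force: [0.4, -0.7, -1.6]
gripper_width: 0.0119
```

Emit:
{"fn": "servo_tool", "kwargs": {"deltas": [{"travel": [0.07, -1.0, 0.07], "turn": [0, 0, 0]}, {"travel": [0.06, -1.0, 0.06], "turn": [0, 0, 0]}, {"travel": [0.07, -1.0, 0.07], "turn": [0, 0, 0]}, {"travel": [0, 0, 1.0], "turn": [0, 0, 0]}, {"travel": [0, 0, 1.0], "turn": [0, 0, 0]}, {"travel": [0, 0, 1.0], "turn": [0, 0, 0]}, {"travel": [0, 0, 0.5], "turn": [0, 0, 0]}, {"travel": [0, 0, 0], "turn": [0, 0, 0]}]}}

```text
t: 23.25
position: [0.4895, 0.3369, 0.1087]
tool_rot: [0.001, 0.985, 0.175, -0.001]
wrist_force: [0.8, -0.9, -1.3]
gripper_width: 0.0117
```

Run:
```python
from h import *
from plant import robot,cams
s=robot.read_state();p,psi,M=pose(s);print(p,psi,s["gripper_width"],s["wrist_force"])
for n in ("side","top"):
    c=cams.read_camera(n); np.savez(n+"13.npz",**c); 
    crop(c,*((110,60,270,220) if n=="side" else (90,130,250,270)),4,f"pics/{n}13.png")
s=robot.read_state();p,psi,M=pose(s);print(p)
plan(p,psi,[(.495,.34,.031,20)])
```

```text
[0.48948708 0.33691821 0.10869277] 20.19490544658079 0.01173355440616516 [ 0.78468672 -0.91092444 -1.28431703]
[0.49101595 0.33817997 0.11153393]
--
{"travel":[0.05, -0.0, 1.0],"turn":[0,0,0.02]},
{"travel":[0.06, -0.01, 1.0],"turn":[0,0,0.0]},
{"travel":[0.04, -0.0, 0.68],"turn":[0,0,0.0]},
3 [0.4951 0.34   0.0311] 20.03
```

View pics/side13.png

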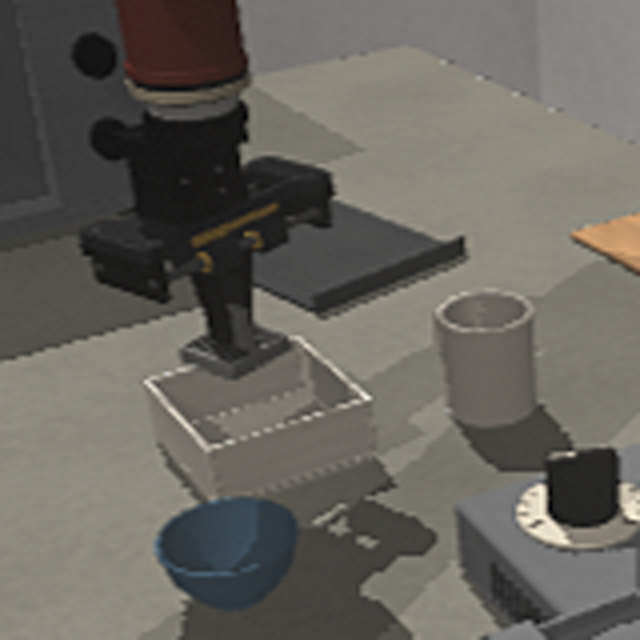

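View pics/top13.png

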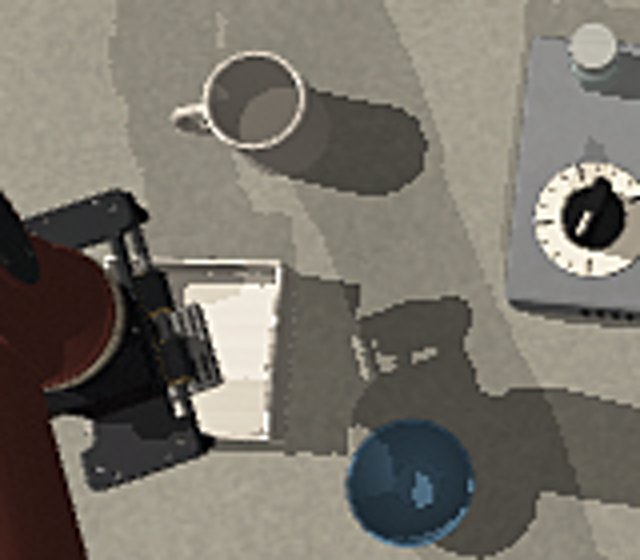

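The cassette is over the tub's middle (its height shifts it left in the top view), so I'll lower it and release.

Emit:
{"fn": "servo_tool", "kwargs": {"deltas": [{"travel": [0.1, 0, 0.6], "turn": [0, 0, 0]}, {"travel": [0.1, 0, 0.7], "turn": [0, 0, 0]}, {"travel": [0.05, 0, 0.7], "turn": [0, 0, 0]}, {"travel": [0, 0, 0.4], "turn": [0, 0, 0]}, {"travel": [0, 0, 0.25], "turn": [0, 0, 0]}, {"travel": [0, 0, 0], "turn": [0, 0, 0]}, {"travel": [0, 0, 0], "turn": [0, 0, 0]}, {"travel": [0, 0, 0], "turn": [0, 0, 0]}]}}

```text
t: 24.15
position: [0.4979, 0.3412, 0.032]
tool_rot: [-0.0, 0.984, 0.176, 0.001]
wrist_force: [-0.0, -0.3, -1.2]
gripper_width: 0.0119
```

Run:
```python
from h import *
from plant import robot,cams
s=robot.read_state();p,psi,M=pose(s);print(p,psi,s["gripper_width"],s["wrist_force"])
```

```text
[0.49790949 0.3412041  0.03197314] 20.223318169452618 0.011887310721491741 [-0.00602758 -0.28124425 -1.22603017]
```

Emit:
{"fn": "servo_tool", "kwargs": {"deltas": [{"travel": [0, 0, 0.15], "turn": [0, 0, 0]}, {"travel": [0, 0, 0.12], "turn": [0, 0, 0]}, {"travel": [0, 0, 0], "turn": [0, 0, 0]}, {"travel": [0, 0, 0], "turn": [0, 0, 0]}, {"travel": [0, 0, 0], "turn": [0, 0, 0]}, {"travel": [0, 0, 0], "turn": [0, 0, 0]}, {"travel": [0, 0, 0], "turn": [0, 0, 0]}, {"travel": [0, 0, 0], "turn": [0, 0, 0]}]}}

```text
t: 24.95
position: [0.4974, 0.3408, 0.0228]
tool_rot: [-0.0, 0.984, 0.176, 0.0]
wrist_force: [0.4, -0.3, -0.5]
gripper_width: 0.0121
```

Emit:
{"fn": "servo_tool", "kwargs": {"deltas": [{"travel": [0, 0, 0], "turn": [0, 0, 0]}, {"travel": [0, 0, 0], "turn": [0, 0, 0]}, {"travel": [0, 0, 0], "turn": [0, 0, 0]}, {"travel": [0, 0, 0], "turn": [0, 0, 0]}, {"travel": [0, 0, 0], "turn": [0, 0, 0]}, {"travel": [0, 0, -0.4], "turn": [0, 0, 0]}, {"travel": [0, 0, -1.0], "turn": [0, 0, 0]}, {"travel": [0, 0, -1.0], "turn": [0, 0, 0]}], "gripper": 36}}

```text
t: 25.75
position: [0.4971, 0.3404, 0.096]
tool_rot: [0.0, 0.984, 0.175, -0.0]
wrist_force: [1.2, 0.2, -0.1]
gripper_width: 0.0358
```

Run:
```python
from h import *
from plant import robot,cams
s=robot.read_state();p,psi,M=pose(s);print(p,psi,s["gripper_width"],s["wrist_force"])
plan(p,psi,[(p[0],p[1],.2,20),(.607,.10,.2,66),(.6072,.0244,.16,66)])
```

```text
[0.49714176 0.34040668 0.09604373] 20.210630853956353 0.03579039967075654 [ 1.18192028  0.20706292 -0.07753628]
--
{"travel":[0.0, 0.0, -1.0],"turn":[0,0,0.02]},
{"travel":[0.0, 0.0, -1.0],"turn":[0,0,0.0]},
{"travel":[0.0, 0.0, -1.0],"turn":[0,0,0.0]},
{"travel":[0.0, 0.0, -0.47],"turn":[0,0,0.0]},
{"travel":[0.08, 1.0, 0.0],"turn":[0,0,-0.99]},
{"travel":[-0.07, 1.0, 0.0],"turn":[0,0,-0.99]},
{"travel":[-0.22, 1.0, 0.0],"turn":[0,0,-0.99]},
{"travel":[-0.38, 1.0, 0.0],"turn":[0,0,-0.99]},
--
{"travel":[-0.57, 1.0, 0.0],"turn":[0,0,-0.99]},
{"travel":[-0.78, 1.0, 0.0],"turn":[0,0,-0.4]},
{"travel":[-0.89, 1.0, 0.0],"turn":[0,0,0.0]},
{"travel":[-0.63, 0.72, 0.0],"turn":[0,0,0.0]},
{"travel":[-0.0, -0.0, 0.0],"turn":[0,0,0.0]},
{"travel":[-0.0, -0.0, 0.0],"turn":[0,0,0.0]},
{"travel":[-0.0, -0.0, 0.0],"turn":[0,0,0.0]},
{"travel":[-0.0, -0.0, 0.0],"turn":[0,0,0.0]},
--
{"travel":[-0.0, -0.0, 0.0],"turn":[0,0,0.0]},
{"travel":[-0.0, -0.0, 0.0],"turn":[0,0,0.0]},
{"travel":[-0.0, -0.0, 0.0],"turn":[0,0,0.0]},
{"travel":[-0.0, -0.0, 0.0],"turn":[0,0,0.0]},
{"travel":[-0.0, -0.0, 0.0],"t
[... 7926 characters left out ...]
},
{"travel":[-0.0, -0.0, 0.0],"turn":[0,0,0.0]},
{"travel":[-0.0, -0.0, 0.0],"turn":[0,0,0.0]},
{"travel":[-0.0, -0.0, 0.0],"turn":[0,0,0.0]},
{"travel":[-0.0, -0.0, 0.0],"turn":[0,0,0.0]},
--
{"travel":[-0.0, -0.0, 0.0],"turn":[0,0,0.0]},
{"travel":[-0.0, -0.0, 0.0],"turn":[0,0,0.0]},
{"travel":[-0.0, -0.0, 0.0],"turn":[0,0,0.0]},
{"travel":[-0.0, -0.0, 0.0],"turn":[0,0,0.0]},
{"travel":[-0.0, -0.0, 0.0],"turn":[0,0,0.0]},
{"travel":[-0.0, -0.0, 0.0],"turn":[0,0,0.0]},
{"travel":[-0.0, -0.0, 0.0],"turn":[0,0,0.0]},
{"travel":[-0.0, -0.0, 0.0],"turn":[0,0,0.0]},
--
{"travel":[-0.0, -0.0, 0.0],"turn":[0,0,0.0]},
{"travel":[-1.0, 0.45, 0.58],"turn":[0,0,0.0]},
202 [0.6073 0.0671 0.1827] 66.02
```

Emit:
{"fn": "servo_tool", "kwargs": {"deltas": [{"travel": [0, 0, -1.0], "turn": [0, 0, 0]}, {"travel": [0, 0, -1.0], "turn": [0, 0, 0]}, {"travel": [0.08, 1.0, -1.0], "turn": [0, 0, -0.99]}, {"travel": [-0.07, 1.0, -0.4], "turn": [0, 0, -0.99]}, {"travel": [-0.22, 1.0, 0], "turn": [0, 0, -0.99]}, {"travel": [-0.38, 1.0, 0], "turn": [0, 0, -0.99]}, {"travel": [-0.57, 1.0, 0], "turn": [0, 0, -0.99]}, {"travel": [-0.78, 1.0, 0], "turn": [0, 0, -0.4]}]}}

```text
t: 26.55
position: [0.5796, 0.1624, 0.1979]
tool_rot: [-0.0, 0.836, 0.549, 0.001]
wrist_force: [0.7, -0.1, 0.6]
gripper_width: 0.0357
```

Emit:
{"fn": "servo_tool", "kwargs": {"deltas": [{"travel": [-0.89, 1.0, 0], "turn": [0, 0, 0]}, {"travel": [0, 0, 0], "turn": [0, 0, 0]}, {"travel": [0, 0, 0], "turn": [0, 0, 0]}, {"travel": [0, 0, 0], "turn": [0, 0, 0]}, {"travel": [0, 0, 0], "turn": [0, 0, 0]}, {"travel": [0, 0, 0], "turn": [0, 0, 0]}, {"travel": [0, 0, 0], "turn": [0, 0, 0]}, {"travel": [0, 0, 0], "turn": [0, 0, 0]}]}}

```text
t: 27.35
position: [0.5959, 0.127, 0.1968]
tool_rot: [-0.0, 0.838, 0.546, -0.0]
wrist_force: [0.3, -0.0, 0.7]
gripper_width: 0.0362
```

```bash
sed -i 's/>2e-4/>4e-4/; s/>200/>60/' h.py
python3 - <<'E'
from h import *
from plant import robot,cams
s=robot.read_state();p,psi,M=pose(s);print(p,psi,s["gripper_width"],s["wrist_force"],s["q"].round(2))
for n in ("side","top"):
    c=cams.read_camera(n); np.savez(n+"14.npz",**c); 
    crop(c,*((130,120,310,270) if n=="side" else (100,130,300,230)),4,f"pics/{n}14.png")
    P=cloud(c)
    m=(P[...,2]>.103)&(P[...,2]<.112)&(P[...,0]>.56)&(P[...,0]<.64)&(P[...,1]>-.02)&(P[...,1]<.06)
    q=P[m][:,:2].astype(np.float32)
    if len(q)>4: print(n,len(q),cv2.minAreaRect(q))
plan(p,psi,[(.6072,.0244,.14,66)])
E
```

```text
[0.59585399 0.12701808 0.1967762 ] 66.2317383241225 0.036162126466508626 [ 0.26476344 -0.03214416  0.65947919] [-0.7   0.28  0.51  1.63 -0.14  1.27  0.99]
side 67 ((0.606530487537384, 0.024003688246011734), (0.017417335882782936, 0.04805198311805725), 64.59375)
top 74 ((0.6066632866859436, 0.025628291070461273), (0.0141634251922369, 0.050397682934999466), 66.33411407470703)
--
{"travel":[-1.0, 0.58, 0.64],"turn":[0,0,0.03]},
{"travel":[-1.0, 0.58, 0.63],"turn":[0,0,-0.0]},
{"travel":[-0.97, 0.57, 0.62],"turn":[0,0,-0.0]},
3 [0.6071 0.0245 0.1401] 65.97
```

View pics/side14.png

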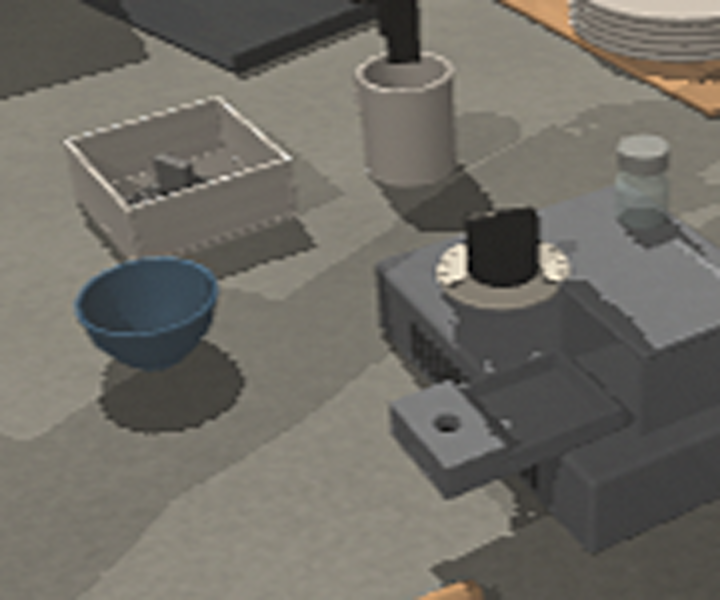

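View pics/top14.png

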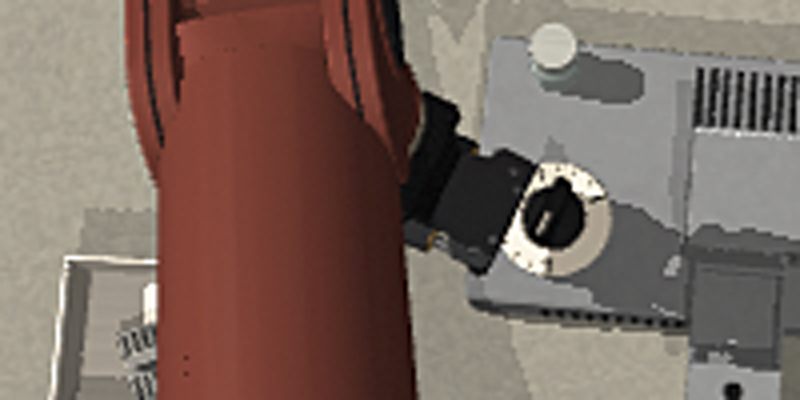

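The cassette lies in the tub (175,170), the slide is out, and the dial's pointer line is at mark 1. Gripping the bar next.

Emit:
{"fn": "servo_tool", "kwargs": {"deltas": [{"travel": [-1.0, 0.58, 0.64], "turn": [0, 0, 0.03]}, {"travel": [-1.0, 0.58, 0.63], "turn": [0, 0, 0]}, {"travel": [-0.97, 0.57, 0.62], "turn": [0, 0, 0]}, {"travel": [0, 0, 0], "turn": [0, 0, 0]}, {"travel": [0, 0, 0], "turn": [0, 0, 0]}, {"travel": [0, 0, 0], "turn": [0, 0, 0]}, {"travel": [0, 0, 0], "turn": [0, 0, 0]}, {"travel": [0, 0, 0], "turn": [0, 0, 0]}]}}

```text
t: 28.25
position: [0.6075, 0.0254, 0.1405]
tool_rot: [0.0, 0.838, 0.545, 0.0]
wrist_force: [-0.8, -0.3, -1.0]
gripper_width: 0.0359
```

Run:
```python
from h import *
from plant import robot,cams
s=robot.read_state();p,psi,M=pose(s);print(p,psi,s["gripper_width"],s["wrist_force"],s["q"].round(2))
c=cams.read_camera("side"); crop(c,200,110,320,220,5,f"pics/side15.png")
plan(p,psi,[(.6071,.0244,.083,66)])
```

```text
[0.607455   0.02537141 0.14051894] 66.04248171222983 0.03587333885828626 [-0.75055929 -0.29165395 -0.97843725] [-0.55  0.33  0.54  1.7  -0.18  1.16  1.19]
--
{"travel":[-0.02, 0.0, 1.0],"turn":[0,0,0.0]},
{"travel":[-0.01, 0.0, 0.92],"turn":[0,0,0.0]},
2 [0.6071 0.0245 0.0829] 66.04
```

View pics/side15.png

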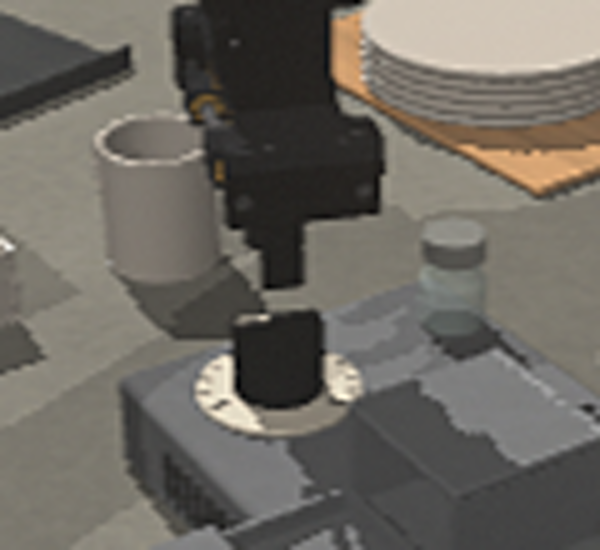

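Emit:
{"fn": "servo_tool", "kwargs": {"deltas": [{"travel": [-0.02, 0, 0.6], "turn": [0, 0, 0]}, {"travel": [-0.01, 0, 0.7], "turn": [0, 0, 0]}, {"travel": [0, 0, 0.4], "turn": [0, 0, 0]}, {"travel": [0, 0, 0.2], "turn": [0, 0, 0]}, {"travel": [0, 0, 0], "turn": [0, 0, 0]}, {"travel": [0, 0, 0], "turn": [0, 0, 0]}, {"travel": [0, 0, 0], "turn": [0, 0, 0]}, {"travel": [0, 0, 0], "turn": [0, 0, 0]}]}}

```text
t: 29.1
position: [0.6073, 0.0234, 0.0838]
tool_rot: [0.0, 0.839, 0.544, 0.001]
wrist_force: [-0.1, 0.6, 0.1]
gripper_width: 0.0362
```

Emit:
{"fn": "servo_tool", "kwargs": {"deltas": [{"travel": [0, 0, 0], "turn": [0, 0, 0]}, {"travel": [0, 0, 0], "turn": [0, 0, 0]}, {"travel": [0, 0, 0], "turn": [0, 0, 0]}, {"travel": [0, 0, 0], "turn": [0, 0, 0]}, {"travel": [0, 0, 0], "turn": [0, 0, 0]}, {"travel": [0, 0, 0], "turn": [0, 0, 0]}, {"travel": [0, 0, 0], "turn": [0, 0, 0]}, {"travel": [0, 0, 0], "turn": [0, 0, 0]}], "gripper": 5, "squeeze": 25}}

```text
t: 29.9
position: [0.6076, 0.0251, 0.0832]
tool_rot: [-0.0, 0.839, 0.545, 0.001]
wrist_force: [3.9, 5.1, -1.8]
gripper_width: 0.0142
```

Run:
```python
from h import *
from plant import robot,cams
s=robot.read_state();p,psi,M=pose(s);print(p,psi,s["gripper_width"],s["wrist_force"],s["wrist_torque"])
```

```text
[0.607587   0.02509128 0.08320747] 66.02432652558636 0.014210678129689396 [ 3.8646195   5.05078601 -1.79656811] [ 0.93848894 -0.73621301  0.0526974 ]
```

Emit:
{"fn": "servo_tool", "kwargs": {"deltas": [{"travel": [0, 0, 0], "turn": [0, 0, 0.78]}, {"travel": [0, 0, 0], "turn": [0, 0, 0.78]}, {"travel": [0, 0, 0], "turn": [0, 0, 0.77]}, {"travel": [0, 0, 0], "turn": [0, 0, 0]}, {"travel": [0, 0, 0], "turn": [0, 0, 0.78]}, {"travel": [0, 0, 0], "turn": [0, 0, 0.78]}, {"travel": [0, 0, 0], "turn": [0, 0, 0.77]}, {"travel": [0, 0, 0], "turn": [0, 0, 0]}]}}

```text
t: 30.7
position: [0.6081, 0.0256, 0.0832]
tool_rot: [-0.001, 0.975, 0.223, 0.001]
wrist_force: [4.9, 6.6, -3.9]
gripper_width: 0.0141
```

Run:
```python
from h import *
from plant import robot,cams
s=robot.read_state();p,psi,M=pose(s);print(p,psi,s["gripper_width"],s["wrist_force"],s["wrist_torque"],s["q"].round(2))
c=cams.read_camera("side"); crop(c,200,110,320,220,5,f"pics/side16.png")
```

```text
[0.60809144 0.02559841 0.08322914] 25.76529047053704 0.014127812489694514 [ 4.85501142  6.59021774 -3.91713075] [ 0.99306272 -1.07066148  0.02897894] [-0.64  0.42  0.66  1.76 -0.29  1.06  0.57]
```

View pics/side16.png

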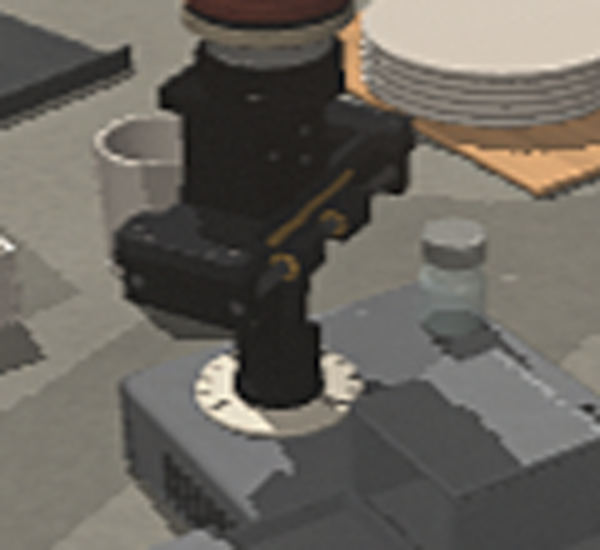

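Two clicks done and it's turning with the hand. Five more.

Emit:
{"fn": "servo_tool", "kwargs": {"deltas": [{"travel": [0, 0, 0], "turn": [0, 0, 0.78]}, {"travel": [0, 0, 0], "turn": [0, 0, 0.78]}, {"travel": [0, 0, 0], "turn": [0, 0, 0.77]}, {"travel": [0, 0, 0], "turn": [0, 0, 0]}, {"travel": [0, 0, 0], "turn": [0, 0, 0.78]}, {"travel": [0, 0, 0], "turn": [0, 0, 0.78]}, {"travel": [0, 0, 0], "turn": [0, 0, 0.77]}, {"travel": [0, 0, 0], "turn": [0, 0, 0]}]}}

```text
t: 31.55
position: [0.6087, 0.0256, 0.0832]
tool_rot: [-0.001, 0.992, -0.124, 0.002]
wrist_force: [9.1, 5.4, -6.2]
gripper_width: 0.0141
```

Emit:
{"fn": "servo_tool", "kwargs": {"deltas": [{"travel": [0, 0, 0], "turn": [0, 0, 0.78]}, {"travel": [0, 0, 0], "turn": [0, 0, 0.78]}, {"travel": [0, 0, 0], "turn": [0, 0, 0.77]}, {"travel": [0, 0, 0], "turn": [0, 0, 0]}, {"travel": [0, 0, 0], "turn": [0, 0, 0.78]}, {"travel": [0, 0, 0], "turn": [0, 0, 0.78]}, {"travel": [0, 0, 0], "turn": [0, 0, 0.77]}, {"travel": [0, 0, 0], "turn": [0, 0, 0]}]}}

```text
t: 32.35
position: [0.6092, 0.0253, 0.0832]
tool_rot: [-0.001, 0.89, -0.457, 0.002]
wrist_force: [11.2, 4.7, -7.6]
gripper_width: 0.0138
```

Emit:
{"fn": "servo_tool", "kwargs": {"deltas": [{"travel": [0, 0, 0], "turn": [0, 0, 0.78]}, {"travel": [0, 0, 0], "turn": [0, 0, 0.78]}, {"travel": [0, 0, 0], "turn": [0, 0, 0.77]}, {"travel": [0, 0, 0], "turn": [0, 0, 0]}, {"travel": [0, 0, 0], "turn": [0, 0, 0]}, {"travel": [0, 0, 0], "turn": [0, 0, 0]}, {"travel": [0, 0, 0], "turn": [0, 0, 0]}, {"travel": [0, 0, 0], "turn": [0, 0, 0]}]}}

```text
t: 33.15
position: [0.6094, 0.025, 0.0833]
tool_rot: [-0.002, 0.798, -0.603, 0.002]
wrist_force: [12.6, 3.0, -8.7]
gripper_width: 0.0142
```

Run:
```python
from h import *
from plant import robot,cams
s=robot.read_state();p,psi,M=pose(s);print(p,psi,s["gripper_width"],s["wrist_force"],s["wrist_torque"],s["q"].round(2))
c=cams.read_camera("side"); crop(c,200,110,320,220,5,f"pics/side17.png")
```

```text
[0.60938889 0.02498013 0.08330111] -74.12676252871515 0.014178427622263012 [12.64441182  3.03112263 -8.68486161] [ 0.58163381 -2.39659006 -0.02987716] [-0.9   0.56  1.05  1.77 -0.54  1.13 -0.97]
```

View pics/side17.png

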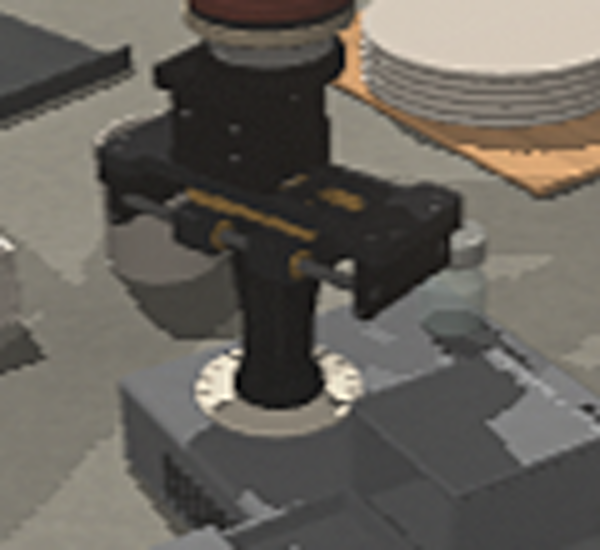

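Emit:
{"fn": "servo_tool", "kwargs": {"deltas": [{"travel": [0, 0, 0], "turn": [0, 0, 0]}, {"travel": [0, 0, 0], "turn": [0, 0, 0]}, {"travel": [0, 0, 0], "turn": [0, 0, 0]}, {"travel": [0, 0, 0], "turn": [0, 0, 0]}, {"travel": [0, 0, 0], "turn": [0, 0, 0]}, {"travel": [0, 0, -0.5], "turn": [0, 0, 0]}, {"travel": [0, 0, -1.0], "turn": [0, 0, 0]}, {"travel": [0, 0, -1.0], "turn": [0, 0, 0]}], "gripper": 36}}

```text
t: 34.0
position: [0.6066, 0.023, 0.1598]
tool_rot: [0.0, 0.797, -0.604, -0.0]
wrist_force: [1.1, -0.2, 1.0]
gripper_width: 0.0364
```

Emit:
{"fn": "servo_tool", "kwargs": {"deltas": [{"travel": [0, 0, -1.0], "turn": [0, 0, 0]}, {"travel": [-1.0, 0.4, -0.5], "turn": [0, 0, -0.9]}, {"travel": [-1.0, 0.3, 0], "turn": [0, 0, -0.9]}, {"travel": [-1.0, 0.2, 0], "turn": [0, 0, -0.9]}, {"travel": [-1.0, 0, 0], "turn": [0, 0, -0.9]}, {"travel": [-1.0, -0.3, 0], "turn": [0, 0, 0]}, {"travel": [0, 0, 0], "turn": [0, 0, 0]}, {"travel": [0, 0, 0], "turn": [0, 0, 0]}]}}

```text
t: 34.8
position: [0.5117, 0.1463, 0.2039]
tool_rot: [-0.001, 0.93, -0.368, 0.0]
wrist_force: [1.7, -0.4, 0.4]
gripper_width: 0.0362
```

Run:
```python
from h import *
from plant import robot,cams
s=robot.read_state();p,psi,M=pose(s);print(p,psi,s["gripper_width"],s["wrist_force"])
for n in ("side","top"):
    c=cams.read_camera(n); np.savez(n+"18.npz",**c); 
    cv2.imwrite(f"pics/{n}18.png",c["image"])
    crop(c,*((190,130,310,240) if n=="side" else (205,140,305,240)),5,f"pics/{n}18c.png")
    P=cloud(c)
    m=(P[...,2]>.103)&(P[...,2]<.112)&(P[...,0]>.56)&(P[...,0]<.64)&(P[...,1]>-.02)&(P[...,1]<.06)
    q=P[m][:,:2].astype(np.float32)
    if len(q)>4: print(n,len(q),cv2.minAreaRect(q))
```

```text
[0.51172428 0.1462748  0.20389334] -43.21909880275364 0.03619626439950763 [ 1.67489059 -0.38982565  0.35362329]
side 60 ((0.6074047088623047, 0.023284107446670532), (0.05329219251871109, 0.012742049992084503), 16.396203994750977)
top 68 ((0.6061453223228455, 0.025067495182156563), (0.04840247333049774, 0.01358519122004509), 16.27691650390625)
```

View pics/side18.png

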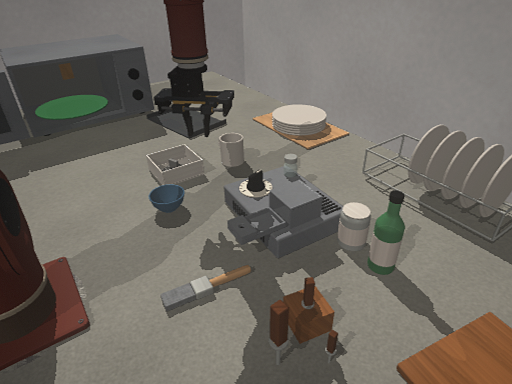

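View pics/top18.png

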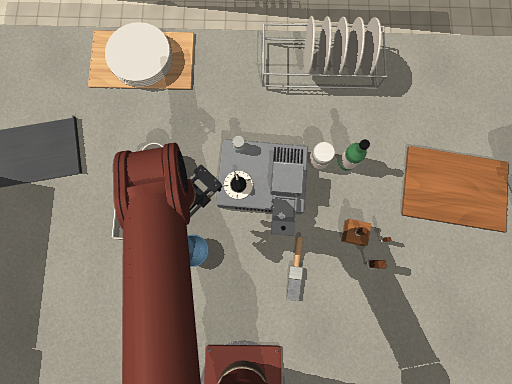

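View pics/top18c.png

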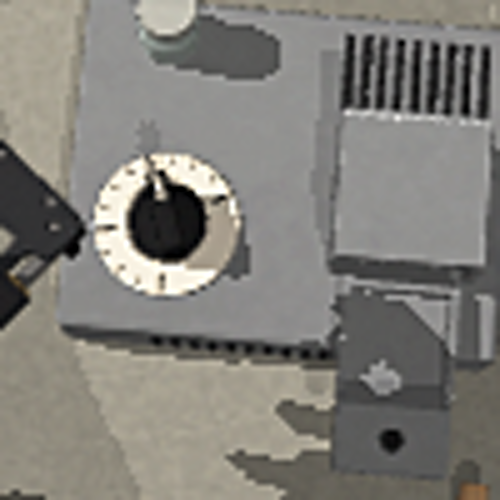

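All is in place. The dial's line (crop 157,185) points at the third long tick, its bar is at 16.3° (mark 8 = 16°), the slide is out, the cassette is in the tub and the pin is in its stand.

Run:
```python
from plant import robot
print(robot.read_state()["joint_velocities"].round(3)); print(robot.hand_in())
```

```text
[ 0.016  0.01  -0.001  0.002 -0.003 -0.004 -0.002]
the job is handed in; nothing more can be done
None
```

The job is done in the order asked and was handed in at about 35 s of the 72 s; the hand-in reports no verdict.

- **Pin and slide:** I took the middle-sized pin from its stand and pressed the release until it bottomed out. I then pushed the slide out with the pin until it met its end stop, at about 11 N. Two views put the recess 80 mm out. The pin went back into its stand, upright.
- **Cassette:** It was lifted straight out of the slide by its tab and set down in the tub. Both views show it inside, and the slide did not move.
- **Dial:** I turned it seven clicks, from mark 1 to mark 8. The bar measured 16.3° in both views, against 16° for mark 8, and its pointer line aims at the third long tick.
- **Other things:** The gripper was open and clear of everything at hand-in. In the last pictures I saw no bystander disturbed; the arm hid most of the tub and mug from above, but the side view showed both.

No check failed. The pin's top measured 1 to 2 mm off after its return, which is normal play in its hole. The arm was pushing sideways on the dial with about 13 N by the end of the turn, within the limits.

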